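# Unstack the battery blocks into their trays

## Task

The four battery parts standing in one stack have to be laid out for packing: working from the top of the stack down, one after another, set each part upright and flat in the grey tray made to its size, so that each part is in its own tray. Lower them in gently, without dropping any or letting one fall over, and leave the marker pen and the clear box of loose cells where they are.

Things in the scene. Friction and masses are not known exactly. Their poses are not given: they have to be found in the camera images.
- controller_center (a point): small plain aluminium box (charge controller), 40 x 24 x 30 mm (x, y, z), about 0.07 kg, at the top of the stack at the start. This point is its centre, half-way up (15 mm above its underside); z up, x along its 40 mm side
- block4_center (a point): battery block of 2 x 2 upright purple round cells between two black plastic holder frames, flat bright metal strips on top; 42 x 42 x 70 mm (x, y, z), about 0.2 kg, second from the top, under the controller. This point is its centre, half-way up (35 mm above its underside); z up, x and y along its sides
- block9_center (a point): battery block of 3 x 3 upright purple round cells between two black plastic holder frames, flat bright metal strips on top; 62 x 62 x 70 mm (x, y, z), about 0.45 kg, third from the top, under the four-cell block. This point is its centre, half-way up (35 mm above its underside); z up, x and y along its sides
- block15_center (a point): battery block of 5 x 3 upright purple round cells between two black plastic holder frames, flat bright metal strips on top; 102 x 62 x 70 mm (x, y, z), about 0.75 kg, at the bottom of the stack, standing on the table. This point is its centre, half-way up (35 mm above its underside); z up, x and y along its sides
- tray_c_floor (a point): the fixed shallow grey plastic tray made for the controller: outside 64 x 48 mm, inside 56 x 40 mm (8 mm clear all round), walls 4 mm thick rising 10 mm above its floor, floor 4 mm above the table. This point is the centre of the tray floor's upper face; its x and y lie along the sides in the order given, z up. Tray places and yaws change from start to start
- tray4_floor (a point): the fixed shallow grey plastic tray made for the 2 x 2 block: outside 66 x 66 mm, inside 58 x 58 mm (8 mm clear all round), walls 4 mm thick rising 10 mm above its floor, floor 4 mm above the table. This point is the centre of the tray floor's upper face; its x and y lie along the sides in the order given, z up. Tray places and yaws change from start to start
- tray9_floor (a point): the fixed shallow grey plastic tray made for the 3 x 3 block: outside 86 x 86 mm, inside 78 x 78 mm (8 mm clear all round), walls 4 mm thick rising 10 mm above its floor, floor 4 mm above the table. This point is the centre of the tray floor's upper face; its x and y lie along the sides in the order given, z up. Tray places and yaws change from start to start
- tray15_floor (a point): the fixed shallow grey plastic tray made for the 5 x 3 block: outside 126 x 86 mm, inside 118 x 78 mm (8 mm clear all round), walls 4 mm thick rising 10 mm above its floor, floor 4 mm above the table. This point is the centre of the tray floor's upper face; its x and y lie along the sides in the order given, z up. Tray places and yaws change from start to start
- marker_center (a point): black marker pen lying on the table, 120 mm long (along its x) and 15 mm thick; its middle. Not to be moved
- cell_box_center (a point): clear open box with loose purple cells in it, 82 x 87 x 45 mm, standing on the table; its centre, 22 mm above the table. Not to be moved

How it is judged:
By the outcome, as a careful person would: the job done as asked, in the order asked, and still so for the second after the job is handed in, with the robot touching nothing.
It also fails if it takes over 112 s, if anything falls off the work surface, if the arm or the gripper's body presses on something with over 40 N, if the wrist force passes 120 N, or if a joint passes its speed limit or range.

## Robot

A 7-joint arm with a two-finger parallel gripper is mounted at the origin on the work surface. World frame = base frame: x ahead of the robot, y to its left, z up, the work surface at z = 0. Lengths are in m, angles in degrees, forces in N, time in s.
With the tool pointing down it reaches from about 0.425 to 0.875 m from the base axis. Payload 4.7 kg.
Tool frame: the origin (TCP) lies midway between the tips of the shut fingers; the grasp point (between the pads) lies 19 mm behind it (env.grip_depth is the distance from the TCP to the grasp point, in m); z points along the fingers, y is the line along which they close (so a half turn about z gives the same grasp; the last joint's range is limited). The gripper opens to 87 mm and grips with 3 to 60 N. Pads are 19 mm wide; open, the fingers measure 117 mm over their backs; the gripper's body (75 mm by 190 mm) begins 51 mm behind the grasp point.
Start: joints at [65.266, 18.392, -4.016, 83.108, 1.295, 78.541, -3.26], TCP at [0.28, -0.587, 0.223] pointing down, gripper open.
Joint ranges: [-163.93, 163.93], [-17.29, 119.83], [-79.2, 71.16], [3.27, 140.29], [-89.18, 269.18], [5.43, 117.66], [-154.24, 154.24]. Speed limits (degrees/s): [147.25, 147.25, 180, 180, 180, 180, 180].

## Interface

Orientations are given as [roll, pitch, yaw] about the fixed x, y, z axes, in that order (R = Rz(yaw) Ry(pitch) Rx(roll)).
In Python, from cell import get_obs, optics, env, nets gives the robot as it stands.
- The arm moves only by the shell command python3 -m creep 'ROWS' [FORCE]. ROWS is JSON, a list of rows, each an object of numbers: "wx", "wy", "wz": the turn, a rotation vector about the tool's x, y, z in degrees; "tx", "ty", "tz": the shift along the tool's x, y, z in mm; "gripper": the opening, from -1 (shut) to 1 (fully open). A call has 1 to 5 rows; each row is the pose to reach, as a shift and turn from the pose commanded when the call began, along the tool's axes at that moment; what a row does not reach only later rows make up. A row lasts 1/12 s, in which the tool goes at most 41.7 mm and 7.16 degrees, less where a joint would pass 70% of its speed; a pose out of reach is approached as far as the arm can. A call with a gripper value outside its range is refused whole. The fingers move at their own pace and stop on an object; FORCE is the grip in N (left out, the last holds). Time passes only in rows, so rows that repeat a pose let the fingers close. It gives the time, the measured TCP pose, the force, the opening and the grip force at its end, in the units of the state.
- get_obs(): the state, without advancing time (a new reading comes with each control period).
- optics.read_camera(name): name is "scene" or "top" or "wrist"; returns (picture, depth): 480x640x3 uint8, red, green, blue; 480x640 float32, m along the optical axis (not along the pixel's ray), 0 where there is no reading.
- optics.camera_info(name): a dict with "fovy" (degrees; the focal length in pixels is half the picture's height over the tangent of half this angle, whatever the lens; pixels are square), "cx", "cy" (the principal point, pixels), "k1" (the pictures are not rectified: a ray, as slopes to the right and down, at radius r is drawn at 1 + k1 r^2 times it, then the intrinsics apply), "R" (3x3) and "t" (3): a world point X has camera coordinates R X + t; the wrist camera has in their place "tool_from_camera" (4x4, takes a point from camera to tool coordinates, whose origin is the TCP and whose axes are the flange's). Camera axes: x right, y down, z forward; pixel columns grow to the right and rows downward; lengths in m; the calibration is good to about 2 mm. A picture is of the moment at which its call begins: read the wrist's pose just before it. camera_info takes no time and is no camera call.
- env.sign_off(): hands the job in; it is judged then, once.
Trained networks look in the newest picture that a camera, given by its name, has taken for a name from the list of things; names that differ only in an ending like _2 or _b are one class to them, and where a whole thing is asked for, a point or a joint stands for the part that bears it (a point fixed in the world has none). Each returns a list of dicts, best first, with "confidence" (0 to 1); they miss things now and then, are a little off and sometimes report something else, mostly with a low value. They report only what shows in the picture. A call takes as long as a camera call.
- nets.look_for(query, camera): "point" ([x, y, z] in m, in world coordinates, good to about 4 mm: the middle of the surface that is visible of it).
- nets.place_of(query, camera): "point" ([x, y, z] in m, in world coordinates, good to about 4 mm: a listed point, or the origin of a listed thing).
The state is a dict: "time_s": time; "qpos": joint angles; "joint_velocities": joint speeds; "effort": joint torques, N m; "tool_pos": TCP position; "tool_rot": TCP orientation; "force": force on the tool from outside, world axes, zero at the start; "wrist_torque": the same for the moment, N m; "grip_width": finger opening in m; "grasp_force": force on a finger pad.
Only numpy, scipy, OpenCV 4.12 (cv2) and the standard library are available. Lean on these libraries where they do the work, as an engineer would, in place of code of your own. Each camera call takes 0.05 s, during which the arm holds its last target. There are 200 camera calls.

## Working session

There is one attempt and no reset: what is moved stays moved. The work goes in short steps, Python scripts to look and compute and a shell command to move; the robot and the scene stay as the last step left them, time stands still between calls to the robot, and variables do not carry over. Pictures are saved under pics/ and viewed, at most 14 in all, crops included, and the job is handed in when it is done.

```bash
ls; mkdir -p pics
python3 - <<'E'
from cell import get_obs, optics, env, nets
import cv2,numpy as np
o=get_obs(); print({k:o[k] for k in('time_s','tool_pos','tool_rot','grip_width')},env.grip_depth)
for c in('top','scene'):
    p,d=optics.read_camera(c); cv2.imwrite(f'pics/{c}0.png',p[:,:,::-1]); np.save(f'{c}_d.npy',d); np.save(f'{c}_p.npy',p)
    i=optics.camera_info(c);print(c,i)
for q in 'controller_center block4_center block9_center block15_center tray_c_floor tray4_floor tray9_floor tray15_floor marker_center cell_box_center'.split():
    for c in('top','scene'):
        r=nets.place_of(q,c); print(q,c,[(np.round(a['point'],3).tolist(),round(a['confidence'],2)) for a in r[:2]])
E
```

```text
pics
{'time_s': 0.0, 'tool_pos': array([ 0.27998837, -0.58598807,  0.22145656]), 'tool_rot': array([-1.79890168e+02,  6.39219352e-03,  2.55463745e+01]), 'grip_width': 0.08683373075332082} 0.0187
top {'fovy': 52.58183672509075, 'cx': 325.82405907790763, 'cy': 255.10931453854485, 'k1': -0.0974699281579805, 'R': array([[ 9.93099051e-03, -9.99950467e-01,  6.62991931e-04],
       [-9.89638230e-01, -9.92354638e-03, -1.43239996e-01],
       [ 1.43239480e-01,  7.66392883e-04, -9.89687761e-01]]), 't': array([0.02899677, 0.62886035, 0.92211976])}
scene {'fovy': 42.52245901813798, 'cx': 320.8077133794055, 'cy': 237.36719533734924, 'k1': 0.013611013909882574, 'R': array([[ 0.39301192,  0.91950622,  0.00706669],
       [ 0.75193103, -0.31694504, -0.57805326],
       [-0.52928382,  0.23249548, -0.81596844]]), 't': array([-0.29324317, -0.35681419,  1.5025606 ])}
controller_center top [([0.449, -0.239, 0.224], 0.58)]
controller_center scene [([0.444, -0.243, 0.219], 0.9)]
block4_center top [([0.441, -0.24, 0.171], 0.64)]
block4_center scene [([0.447, -0.245, 0.034], 0.75), ([0.442, -0.241, 0.175], 0
[... 270 characters left out ...]
 0.244, 0.0], 0.62), ([0.745, -0.016, 0.01], 0.47)]
tray_c_floor scene [([0.743, -0.015, 0.006], 0.71), ([0.469, 0.246, 0.005], 0.66)]
tray4_floor top [([0.635, 0.122, 0.005], 0.57)]
tray4_floor scene [([0.634, 0.121, 0.007], 0.93), ([0.442, -0.24, 0.175], 0.56)]
tray9_floor top [([0.463, 0.017, 0.003], 0.92)]
tray9_floor scene [([0.455, 0.018, 0.004], 0.57)]
tray15_floor top [([0.653, -0.16, 0.004], 0.68)]
tray15_floor scene [([0.655, -0.156, -0.0], 0.84), ([0.465, 0.248, 0.005], 0.19)]
marker_center top [([0.746, -0.012, 0.01], 0.64)]
marker_center scene [([0.74, -0.011, 0.005], 0.67)]
cell_box_center top [([0.614, 0.358, 0.018], 0.74)]
cell_box_center scene [([0.618, 0.359, 0.021], 0.95)]
```

View pics/top0.png

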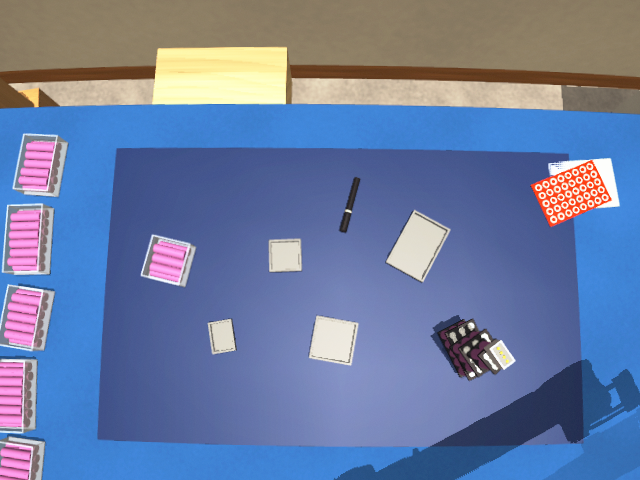

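View pics/scene0.png

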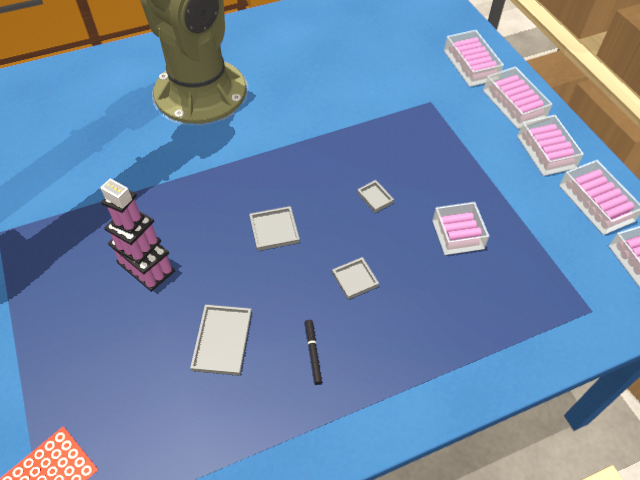

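The top view shows the stack at about (475,350). The trays are at (221,336) for the controller, (285,255) for the 2x2, (333,340) for the 3x3 and (418,246) for the 5x3. The marker is at (350,205) and the cell box at (168,260). The scene view agrees, so I'll measure poses and yaws next.

```bash
cat > h.py <<'E'
from cell import get_obs, optics, env, nets
import cv2, numpy as np
from scipy.spatial.transform import Rotation as Ro
def intr(i):
    f=240/np.tan(np.radians(i['fovy']/2)); return np.array([[f,0,i['cx']],[0,f,i['cy']],[0,0,1.]]),np.array([i['k1'],0,0,0,0.])
def rays(i,uv):
    K,D=intr(i); s=cv2.undistortPoints(np.float64(uv).reshape(-1,1,2),K,D).reshape(-1,2); return np.c_[s,np.ones(len(s))]
def onplane(c,uv,z):
    i=optics.camera_info(c); R,t=np.array(i['R']),np.array(i['t']); C=-R.T@t; d=rays(i,uv)@R; return (C+d*((z-C[2])/d[:,2])[:,None])
def cloud(c,d,T=None):
    i=optics.camera_info(c); v,u=np.nonzero(d>0); P=rays(i,np.c_[u,v])*d[v,u][:,None]
    if c=='wrist':
        A=np.eye(4) if T is None else T; A=A@np.array(i['tool_from_camera']); W=P@A[:3,:3].T+A[:3,3]
    else: W=(P-np.array(i['t']))@np.array(i['R'])
    return W,np.c_[u,v]
def rect(xy):
    (c,s,a)=cv2.minAreaRect(np.float32(xy)*1000)
    if s[0]<s[1]: s=s[::-1]; a+=90
    return np.round(c,1),np.round(s,1),round((a+90)%180-90,1)
def toolT(o=None):
    o=o or get_obs(); T=np.eye(4); T[:3,:3]=Ro.from_euler('xyz',o['tool_rot'],degrees=True).as_matrix(); T[:3,3]=o['tool_pos']; return T
def delta(x,y,z,yaw):
    """shift mm/turn deg (tool axes) to TCP pose pointing down with tool yaw (mod 180)"""
    T=toolT(); s=T[:3,:3].T@(np.array([x,y,z])-T[:3,3])*1000
    out=[]
    for k in(0,180):
        Rg=Ro.from_euler('xyz',[180,0,yaw+k],degrees=True).as_matrix()
        out.append(Ro.from_matrix(T[:3,:3].T@Rg).as_rotvec(degrees=True))
    print('t',np.round(s,1),'w',*[np.round(w,1) for w in out])
E
python3 - <<'E'
from h import *
p=np.load('top_p.npy')
for n,c in dict(c=(221,336),t4=(285,255),t9=(333,340),t15=(418,246)).items():
    hsv=cv2.cvtColor(p,cv2.COLOR_RGB2HSV); m=((hsv[...,1]<70)&(hsv[...,2]>90)).astype(np.uint8)
    l=cv2.connectedComponents(m)[1]; v,u=np.nonzero(l==l[c[1],c[0]])
    print(n,rect(onplane('top',np.c_[u,v],.013)[:,:2]))
for c in('top','scene'):
    W,uv=cloud(c,np.load(c+'_d.npy')); k=np.hypot(W[:,0]-.445,W[:,1]+.242)<.08; W=W[k]
    print(c)
    for a,b in((.225,.25),(.2,.222),(.145,.205),(.13,.145),(.075,.135),(.062,.074),(.015,.065)):
        w=W[(W[:,2]>a)&(W[:,2]<b)]
        if len(w)>8: print(a,b,len(w),rect(w[:,:2]),np.round(np.median(w[:,2]),4),w[:,:2].min(0).round(3),w[:,:2].max(0).round(3))
E
```

```text
c (array([465.4, 244.9]), array([66.1, 51.2]), 10.0)
t4 (array([633.7, 120.6]), array([68.8, 68.4]), 1.0)
t9 (array([460.6,  18.2]), array([88.7, 88.6]), 80.6)
t15 (array([ 655.7, -155.5]), array([129.2,  88.3]), -28.8)
top
0.225 0.25 455 (array([ 446. , -241.8]), array([40.2, 24.9]), 34.0) 0.2403 [ 0.425 -0.261] [ 0.468 -0.222]
0.2 0.222 292 (array([ 442., -240.]), array([45.2, 42.4]), 37.0) 0.2103 [ 0.414 -0.251] [ 0.471 -0.213]
0.145 0.205 319 (array([ 441.4, -229.8]), array([57.3, 32.4]), -3.7) 0.1585 [ 0.412 -0.248] [ 0.469 -0.214]
0.13 0.145 479 (array([ 443. , -242.5]), array([63.5, 63. ]), 35.3) 0.1399 [ 0.401 -0.264] [ 0.485 -0.2  ]
0.075 0.135 367 (array([ 443.4, -242.2]), array([62.3, 62.1]), -54.9) 0.0853 [ 0.402 -0.252] [ 0.485 -0.2  ]
0.062 0.074 499 (array([ 444.7, -241.4]), array([102.6,  69.5]), 26.0) 0.0699 [ 0.388 -0.276] [ 0.504 -0.193]
0.015 0.065 168 (array([ 443.6, -217.5]), array([108.9,  43.2]), 0.4) 0.0313 [ 0.389 -0.239] [ 0.498 -0.196]
scene
0.225 0.25 411 (array([ 448.7, -243.9]), array([44.6, 26.2]), 33.9) 0.2386 [ 0.427 -0.264] [ 0.471 -0.224]
0.2 0.222 308 (array([ 445.4, -245.4]), array([48.3, 43.6]), 51.4) 0.2095 [ 0.432 -0.272] [ 0.474 -0.215]
0.145 0.205 654 (array([ 455.6, -244.1]), array([56.9, 33.8]), 86.2) 0.1691 [ 0.437 -0.272] [ 0.473 -0.215]
0.13 0.145 562 (array([ 446.4, -243.5]), array([64.3, 63.5]), -56.3) 0.1391 [ 0.424 -0.286] [ 0.489 -0.202]
0.075 0.135 866 (array([ 445.5, -244.8]), array([65. , 62.7]), 36.5) 0.0986 [ 0.436 -0.286] [ 0.489 -0.202]
0.062 0.074 565 (array([ 447.8, -243.3]), array([105.1,  67. ]), 27.0) 0.0691 [ 0.411 -0.294] [ 0.506 -0.195]
0.015 0.065 574 (array([ 452.3, -244.6]), array([95.7, 58.5]), 27.0) 0.0362 [ 0.423 -0.292] [ 0.506 -0.199]
```

```bash
python3 -c "
from h import *
delta(.447,-.2425,.31,34)"; python3 -m creep '[{"tz":-40,"gripper":1},{"tz":-85}]'
```

```text
t [ 298.8 -238.5  -87.4] w [ 0.   0.  -8.5] [  0.   -0.  171.5]validation failed for argument at $[0]...
```

```bash
python3 -m creep '[{"wx":0,"wy":0,"wz":0,"tx":0,"ty":0,"tz":-40,"gripper":1},{"wx":0,"wy":0,"wz":0,"tx":0,"ty":0,"tz":-87,"gripper":1}]' 20
python3 -m creep '[{"wx":0,"wy":0,"wz":0,"tx":32,"ty":-26,"tz":0,"gripper":1},{"wx":0,"wy":0,"wz":0,"tx":64,"ty":-51,"tz":0,"gripper":1},{"wx":0,"wy":0,"wz":0,"tx":96,"ty":-77,"tz":0,"gripper":1},{"wx":0,"wy":0,"wz":0,"tx":128,"ty":-102,"tz":0,"gripper":1},{"wx":0,"wy":0,"wz":0,"tx":160,"ty":-128,"tz":0,"gripper":1}]'
python3 -m creep '[{"wx":0,"wy":0,"wz":0,"tx":35,"ty":-28,"tz":0,"gripper":1},{"wx":0,"wy":0,"wz":0,"tx":70,"ty":-56,"tz":0,"gripper":1},{"wx":0,"wy":0,"wz":-3,"tx":105,"ty":-84,"tz":0,"gripper":1},{"wx":0,"wy":0,"wz":-8.5,"tx":139,"ty":-110,"tz":0,"gripper":1},{"wx":0,"wy":0,"wz":-8.5,"tx":139,"ty":-110,"tz":0,"gripper":1}]'
python3 - <<'E'
from h import *
delta(.447,-.2425,.31,34)
o=get_obs(); p,d=optics.read_camera('wrist'); cv2.imwrite('pics/w1.png',p[:,:,::-1])
W,uv=cloud('wrist',d,toolT(o))
w=W[(W[:,2]>.225)&(W[:,2]<.25)&(np.hypot(W[:,0]-.447,W[:,1]+.2425)<.05)];print(len(w),len(w) and rect(w[:,:2]),o['time_s'])
w=W[(W[:,2]>.2)&(W[:,2]<.215)&(np.hypot(W[:,0]-.447,W[:,1]+.2425)<.05)];print(len(w),len(w) and rect(w[:,:2]))
E
```

```text
time_s: 1.27
tool_pos: [0.2793, -0.5848, 0.3016]
tool_rot: [-179.6, 0.0, 25.5]
force: [1.6, -1.6, 0.9]
grip_width: 0.0872
grasp_force: 0.0
time_s: 1.68
tool_pos: [0.37, -0.4003, 0.3045]
tool_rot: [180.0, -0.0, 25.5]
force: [1.8, -0.2, 0.2]
grip_width: 0.087
grasp_force: 0.0
time_s: 2.1
tool_pos: [0.4509, -0.2348, 0.305]
tool_rot: [-180.0, -0.2, 34.9]
force: [0.7, -0.6, 0.6]
grip_width: 0.087
grasp_force: 0.0
t [-7.6  4.1 -5.1] w [-0.  -0.2  0.9] [   0.3   -0.  -179.1]
2186 (array([ 448.8, -241.8]), array([40.5, 23.8]), 34.8) 2.1
1184 (array([ 445. , -240.1]), array([45.3, 42.2]), 41.4)
```

View pics/w1.png

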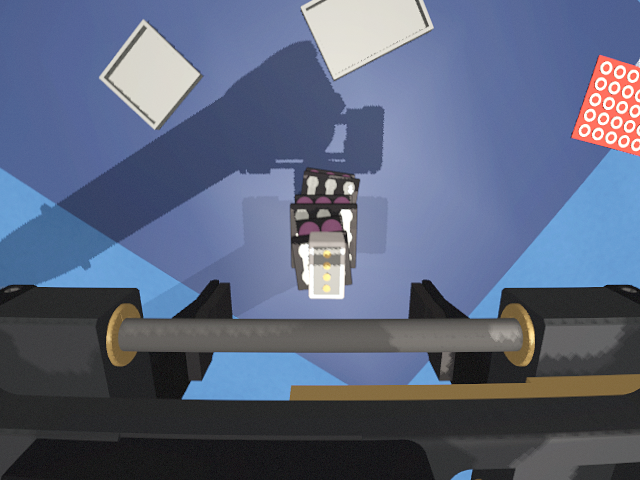

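The wrist view shows the controller at (327,265), centred between the fingers. I'll settle, then check the offset.

```bash
python3 -m creep '[{"wx":0,"wy":0,"wz":0,"tx":0,"ty":0,"tz":0,"gripper":1},{"wx":0,"wy":0,"wz":0,"tx":0,"ty":0,"tz":0,"gripper":1},{"wx":0,"wy":0,"wz":0,"tx":0,"ty":0,"tz":0,"gripper":1}]'
python3 - <<'E'
from h import *
o=get_obs(); p,d=optics.read_camera('wrist')
W,uv=cloud('wrist',d,toolT(o))
w=W[(W[:,2]>.225)&(W[:,2]<.25)&(np.hypot(W[:,0]-.447,W[:,1]+.2425)<.05)];print(len(w),len(w) and rect(w[:,:2]),np.median(w[:,2]))
delta(.4475,-.2422,.2225,34.5)
E
```

```text
time_s: 2.4
tool_pos: [0.4465, -0.2447, 0.3041]
tool_rot: [180.0, 0.0, 33.8]
force: [0.4, -0.7, -0.1]
grip_width: 0.087
grasp_force: 0.0
2232 (array([ 448.7, -241.3]), array([40.1, 23.8]), 33.9) 0.23966786854114563
t [ 2.3 -1.5 81.5] w [-0.   0.  -0.7] [  0.    0.  179.3]
```

```bash
python3 -m creep '[{"wx":0,"wy":0,"wz":0,"tx":3,"ty":-1.5,"tz":20,"gripper":1},{"wx":0,"wy":0,"wz":-0.5,"tx":3,"ty":-1.5,"tz":45,"gripper":1},{"wx":0,"wy":0,"wz":-0.5,"tx":3,"ty":-1.5,"tz":65,"gripper":1},{"wx":0,"wy":0,"wz":-0.5,"tx":3,"ty":-1.5,"tz":81.5,"gripper":1},{"wx":0,"wy":0,"wz":-0.5,"tx":3,"ty":-1.5,"tz":81.5,"gripper":1}]'
python3 -m creep '[{"wx":0,"wy":0,"wz":0,"tx":0,"ty":0,"tz":0,"gripper":1},{"wx":0,"wy":0,"wz":0,"tx":0,"ty":0,"tz":0,"gripper":1},{"wx":0,"wy":0,"wz":0,"tx":0,"ty":0,"tz":0,"gripper":0}]'
python3 -m creep '[{"wx":0,"wy":0,"wz":0,"tx":0,"ty":0,"tz":0,"gripper":-0.3},{"wx":0,"wy":0,"wz":0,"tx":0,"ty":0,"tz":0,"gripper":-0.45},{"wx":0,"wy":0,"wz":0,"tx":0,"ty":0,"tz":0,"gripper":-1},{"wx":0,"wy":0,"wz":0,"tx":0,"ty":0,"tz":0,"gripper":-1},{"wx":0,"wy":0,"wz":0,"tx":0,"ty":0,"tz":0,"gripper":-1}]' 15
python3 -m creep '[{"wx":0,"wy":0,"wz":0,"tx":0,"ty":0,"tz":0,"gripper":-1},{"wx":0,"wy":0,"wz":0,"tx":0,"ty":0,"tz":0,"gripper":-1},{"wx":0,"wy":0,"wz":0,"tx":0,"ty":0,"tz":0,"gripper":-1}]'
```

```text
time_s: 2.87
tool_pos: [0.4463, -0.2403, 0.2189]
tool_rot: [-179.7, 0.2, 34.4]
force: [-2.1, -0.3, 0.1]
grip_width: 0.0874
grasp_force: 0.0
time_s: 3.12
tool_pos: [0.4497, -0.2407, 0.2243]
tool_rot: [179.9, -0.1, 34.5]
force: [0.3, -0.3, 0.2]
grip_width: 0.0849
grasp_force: 0.0
time_s: 3.53
tool_pos: [0.4491, -0.2399, 0.2229]
tool_rot: [180.0, -0.0, 34.5]
force: [-0.5, -0.0, -0.8]
grip_width: 0.0552
grasp_force: 0.0
time_s: 3.78
tool_pos: [0.449, -0.2399, 0.2227]
tool_rot: [180.0, 0.0, 34.5]
force: [-0.1, 0.7, -0.8]
grip_width: 0.0351
grasp_force: 0.0
```

```bash
python3 -m creep '[{"wx":0,"wy":0,"wz":0,"tx":0,"ty":0,"tz":0,"gripper":-1},{"wx":0,"wy":0,"wz":0,"tx":0,"ty":0,"tz":0,"gripper":-1},{"wx":0,"wy":0,"wz":0,"tx":0,"ty":0,"tz":0,"gripper":-1},{"wx":0,"wy":0,"wz":0,"tx":0,"ty":0,"tz":0,"gripper":-1}]'
python3 -m creep '[{"wx":0,"wy":0,"wz":0,"tx":0,"ty":0,"tz":-8,"gripper":-1},{"wx":0,"wy":0,"wz":0,"tx":0,"ty":0,"tz":-25,"gripper":-1},{"wx":0,"wy":0,"wz":0,"tx":0,"ty":0,"tz":-50,"gripper":-1},{"wx":0,"wy":0,"wz":0,"tx":0,"ty":0,"tz":-70,"gripper":-1},{"wx":0,"wy":0,"wz":0,"tx":0,"ty":0,"tz":-70,"gripper":-1}]'
python3 - <<'E'
from h import *
delta(.4655,.245,.2,10)
E
```

```text
time_s: 4.12
tool_pos: [0.4491, -0.2399, 0.2227]
tool_rot: [180.0, 0.0, 34.5]
force: [0.4, 0.7, -0.1]
grip_width: 0.0239
grasp_force: 15.0
time_s: 4.53
tool_pos: [0.451, -0.2407, 0.2977]
tool_rot: [179.6, -0.2, 34.5]
force: [0.4, -0.1, -0.3]
grip_width: 0.0239
grasp_force: 15.0
t [ 287.1 -392.5   95.9] w [ 0.4 -0.3 24.5] [   0.4    0.5 -155.5]
```

```bash
python3 -m creep '[{"wx":0,"wy":0,"wz":0,"tx":12,"ty":-16,"tz":0,"gripper":-1},{"wx":0,"wy":0,"wz":0,"tx":30,"ty":-41,"tz":0,"gripper":-1},{"wx":0,"wy":0,"wz":0,"tx":50,"ty":-68,"tz":0,"gripper":-1},{"wx":0,"wy":0,"wz":0,"tx":70,"ty":-96,"tz":0,"gripper":-1},{"wx":0,"wy":0,"wz":0,"tx":90,"ty":-123,"tz":0,"gripper":-1}]'
python3 -m creep '[{"wx":0,"wy":0,"wz":0,"tx":20,"ty":-27,"tz":0,"gripper":-1},{"wx":0,"wy":0,"wz":0,"tx":40,"ty":-55,"tz":10,"gripper":-1},{"wx":0,"wy":0,"wz":0,"tx":60,"ty":-82,"tz":20,"gripper":-1},{"wx":0,"wy":0,"wz":0,"tx":80,"ty":-109,"tz":30,"gripper":-1},{"wx":0,"wy":0,"wz":0,"tx":100,"ty":-137,"tz":40,"gripper":-1}]'
python3 -m creep '[{"wx":0,"wy":0,"wz":5,"tx":20,"ty":-27,"tz":10,"gripper":-1},{"wx":0,"wy":0,"wz":10,"tx":40,"ty":-55,"tz":20,"gripper":-1},{"wx":0,"wy":0,"wz":15,"tx":60,"ty":-82,"tz":30,"gripper":-1},{"wx":0,"wy":0,"wz":20,"tx":80,"ty":-109,"tz":40,"gripper":-1},{"wx":0,"wy":0,"wz":24.5,"tx":97,"ty":-132,"tz":55,"gripper":-1}]'
python3 -m creep '[{"wx":0,"wy":0,"wz":0,"tx":0,"ty":0,"tz":0,"gripper":-1},{"wx":0,"wy":0,"wz":0,"tx":0,"ty":0,"tz":0,"gripper":-1},{"wx":0,"wy":0,"wz":0,"tx":0,"ty":0,"tz":0,"gripper":-1},{"wx":0,"wy":0,"wz":0,"tx":0,"ty":0,"tz":0,"gripper":-1}]'
python3 - <<'E'
from h import *
o=get_obs(); T=toolT(o); p,d=optics.read_camera('wrist'); cv2.imwrite('pics/w2.png',p[:,:,::-1])
W,uv=cloud('wrist',d,T)
w=W[(W[:,2]>.002)&(W[:,2]<.02)&(np.hypot(W[:,0]-.4655,W[:,1]-.245)<.05)];print(len(w),rect(w[:,:2]))
# held controller in top view
p,d=optics.read_camera('top'); W,uv=cloud('top',d); w=W[(np.abs(W[:,2]-T[2,3]-.005)<.03)&(np.hypot(*(W[:,:2]-T[:2,3]).T)<.06)]
print(len(w))
for q in('tray_c_floor',):
  for c in('wrist','top','scene'): print(c,nets.place_of(q,c)[:2] if c!='scene' else '')
delta(.4655,.245,.0165,10)
E
```

```text
time_s: 4.95
tool_pos: [0.4529, -0.0859, 0.2924]
tool_rot: [-180.0, 0.0, 34.5]
force: [1.0, 0.2, -0.3]
grip_width: 0.0235
grasp_force: 15.0
time_s: 5.37
tool_pos: [0.4577, 0.0834, 0.2522]
tool_rot: [180.0, 0.0, 34.5]
force: [1.0, -0.4, -1.0]
grip_width: 0.0236
grasp_force: 15.0
time_s: 5.78
tool_pos: [0.4632, 0.2482, 0.198]
tool_rot: [-180.0, -0.1, 9.8]
force: [1.0, 0.4, -0.8]
grip_width: 0.024
grasp_force: 15.0
time_s: 6.12
tool_pos: [0.4638, 0.2442, 0.1979]
tool_rot: [179.9, -0.0, 10.0]
force: [-0.2, 0.0, -0.0]
grip_width: 0.0241
grasp_force: 15.0
3317 (array([465.7, 245.9]), array([95.7, 92.1]), 43.0)
0
wrist [{'point': [0.4653, 0.2489, 0.0096], 'confidence': 0.82}]
top [{'point': [0.4666, 0.2422, 0.0062], 'confidence': 0.73}, {'point': [0.7451, -0.0108, 0.0103], 'confidence': 0.63}]
scene 
t [  1.6  -0.2 181.6] w [ 0.  -0.1 -0.1] [-1.000e-01 -1.000e-01  1.799e+02]
```

View pics/w2.png

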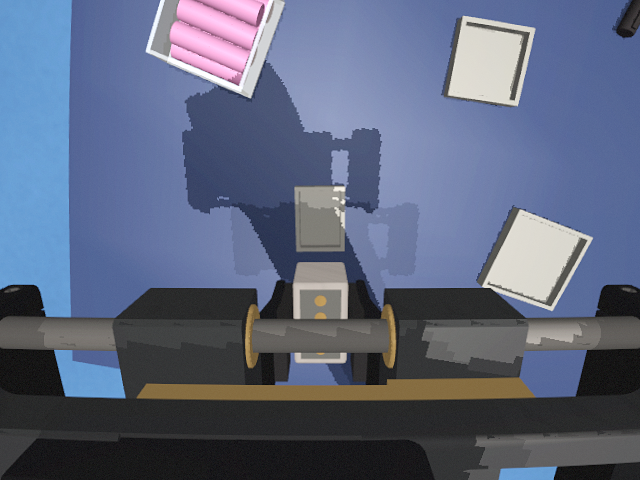

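The held controller at (320,310) lines up with its tray at (320,220), so I'm lowering it.

```bash
python3 -m creep '[{"wx":0,"wy":0,"wz":0,"tx":3,"ty":0,"tz":25,"gripper":-1},{"wx":0,"wy":0,"wz":0,"tx":3,"ty":0,"tz":60,"gripper":-1},{"wx":0,"wy":0,"wz":0,"tx":3,"ty":0,"tz":95,"gripper":-1},{"wx":0,"wy":0,"wz":0,"tx":3,"ty":0,"tz":125,"gripper":-1},{"wx":0,"wy":0,"wz":0,"tx":3,"ty":0,"tz":150,"gripper":-1}]'
python3 -m creep '[{"wx":0,"wy":0,"wz":0,"tx":0,"ty":0,"tz":10,"gripper":-1},{"wx":0,"wy":0,"wz":0,"tx":0,"ty":0,"tz":18,"gripper":-1},{"wx":0,"wy":0,"wz":0,"tx":0,"ty":0,"tz":22,"gripper":-1},{"wx":0,"wy":0,"wz":0,"tx":0,"ty":0,"tz":24,"gripper":-1},{"wx":0,"wy":0,"wz":0,"tx":0,"ty":0,"tz":24,"gripper":-1}]'
python3 -m creep '[{"wx":0,"wy":0,"wz":0,"tx":0,"ty":0,"tz":1,"gripper":-1},{"wx":0,"wy":0,"wz":0,"tx":0,"ty":0,"tz":2,"gripper":-1},{"wx":0,"wy":0,"wz":0,"tx":0,"ty":0,"tz":3,"gripper":-1},{"wx":0,"wy":0,"wz":0,"tx":0,"ty":0,"tz":3.5,"gripper":-1},{"wx":0,"wy":0,"wz":0,"tx":0,"ty":0,"tz":4,"gripper":-1}]'
```

```text
time_s: 6.73
tool_pos: [0.4657, 0.2449, 0.0457]
tool_rot: [179.9, 0.1, 10.0]
force: [0.3, 0.0, -1.1]
grip_width: 0.0236
grasp_force: 15.0
time_s: 7.15
tool_pos: [0.467, 0.2465, 0.0247]
tool_rot: [-180.0, -0.1, 10.0]
force: [0.5, 0.4, -0.6]
grip_width: 0.0239
grasp_force: 15.0
time_s: 7.57
tool_pos: [0.4662, 0.2462, 0.0198]
tool_rot: [180.0, -0.0, 10.0]
force: [0.5, 0.6, -1.3]
grip_width: 0.0242
grasp_force: 15.0
```

```bash
python3 -m creep '[{"wx":0,"wy":0,"wz":0,"tx":0,"ty":0,"tz":0.7,"gripper":-1},{"wx":0,"wy":0,"wz":0,"tx":0,"ty":0,"tz":1.5,"gripper":-1},{"wx":0,"wy":0,"wz":0,"tx":0,"ty":0,"tz":2.2,"gripper":-1},{"wx":0,"wy":0,"wz":0,"tx":0,"ty":0,"tz":2.6,"gripper":-1},{"wx":0,"wy":0,"wz":0,"tx":0,"ty":0,"tz":2.6,"gripper":-1}]'
python3 -m creep '[{"wx":0,"wy":0,"wz":0,"tx":0,"ty":0,"tz":0.5,"gripper":-1},{"wx":0,"wy":0,"wz":0,"tx":0,"ty":0,"tz":0.5,"gripper":-1},{"wx":0,"wy":0,"wz":0,"tx":0,"ty":0,"tz":0.5,"gripper":-1}]'
```

```text
time_s: 7.98
tool_pos: [0.466, 0.2462, 0.0169]
tool_rot: [180.0, 0.0, 10.0]
force: [0.3, 0.0, -1.2]
grip_width: 0.0238
grasp_force: 15.0
time_s: 8.23
tool_pos: [0.4662, 0.2463, 0.0167]
tool_rot: [180.0, -0.0, 10.0]
force: [-1.2, 0.1, 0.8]
grip_width: 0.0236
grasp_force: 15.0
```

```bash
python3 -m creep '[{"wx":0,"wy":0,"wz":0,"tx":0,"ty":0,"tz":0.5,"gripper":-1},{"wx":0,"wy":0,"wz":0,"tx":0,"ty":0,"tz":0.5,"gripper":-1},{"wx":0,"wy":0,"wz":0,"tx":0,"ty":0,"tz":0.5,"gripper":-1}]'
python3 -m creep '[{"wx":0,"wy":0,"wz":0,"tx":0,"ty":0,"tz":0.5,"gripper":-1},{"wx":0,"wy":0,"wz":0,"tx":0,"ty":0,"tz":0.5,"gripper":-1},{"wx":0,"wy":0,"wz":0,"tx":0,"ty":0,"tz":0.5,"gripper":-1}]'
```

```text
time_s: 8.48
tool_pos: [0.4662, 0.2463, 0.0167]
tool_rot: [180.0, -0.0, 10.0]
force: [-1.7, -0.9, 6.4]
grip_width: 0.0239
grasp_force: 15.0
time_s: 8.73
tool_pos: [0.4662, 0.2463, 0.0167]
tool_rot: [179.9, 0.0, 10.0]
force: [-3.4, -2.6, 10.0]
grip_width: 0.0238
grasp_force: 15.0
```

Contact is confirmed, so I'm easing the press and releasing.

```bash
python3 -m creep '[{"wx":0,"wy":0,"wz":0,"tx":0,"ty":0,"tz":-1,"gripper":-1},{"wx":0,"wy":0,"wz":0,"tx":0,"ty":0,"tz":-1,"gripper":-0.4},{"wx":0,"wy":0,"wz":0,"tx":0,"ty":0,"tz":-1,"gripper":0},{"wx":0,"wy":0,"wz":0,"tx":0,"ty":0,"tz":-1,"gripper":0},{"wx":0,"wy":0,"wz":0,"tx":0,"ty":0,"tz":-1,"gripper":0}]'
python3 -m creep '[{"wx":0,"wy":0,"wz":0,"tx":0,"ty":0,"tz":-10,"gripper":0.3},{"wx":0,"wy":0,"wz":0,"tx":0,"ty":0,"tz":-35,"gripper":1},{"wx":0,"wy":0,"wz":0,"tx":0,"ty":0,"tz":-75,"gripper":1},{"wx":0,"wy":0,"wz":0,"tx":0,"ty":0,"tz":-115,"gripper":1},{"wx":0,"wy":0,"wz":0,"tx":0,"ty":0,"tz":-155,"gripper":1}]'
python3 - <<'E'
from h import *
p,d=optics.read_camera('top')
W,uv=cloud('top',d); cv2.imwrite('pics/t2.png',p[280:400,160:540,::-1].repeat(2,0).repeat(2,1))
for c0,a,b in(((.4655,.245),.025,.05),((.444,-.241),.195,.215),((.444,-.241),.13,.143),((.444,-.241),.06,.073)):
    w=W[(W[:,2]>a)&(W[:,2]<b)&(np.hypot(*(W[:,:2]-c0).T)<.07)]
    if len(w): print(len(w),rect(w[:,:2]),np.median(w[:,2]))
delta(.444,-.2415,.30,37)
E
```

```text
time_s: 9.15
tool_pos: [0.4661, 0.2462, 0.0164]
tool_rot: [180.0, 0.0, 10.0]
force: [0.4, 0.4, -1.1]
grip_width: 0.0385
grasp_force: 0.0
time_s: 9.57
tool_pos: [0.4654, 0.2465, 0.1737]
tool_rot: [-180.0, 0.0, 10.1]
force: [1.0, -0.2, 0.9]
grip_width: 0.0689
grasp_force: 0.0
701 (array([ 441.6, -241.4]), array([43.5, 43.5]), 39.7) 0.20987539334155308
464 (array([ 443.3, -242.9]), array([63.5, 63.1]), -55.1) 0.139829221330239
477 (array([ 444.5, -241. ]), array([102.8,  68. ]), 25.8) 0.06987739582296455
t [-110.1  478.5 -120.3] w [  0.1  -0.7 -26.9] [-1.000e+00 -1.000e-01  1.531e+02]
```

View pics/t2.png

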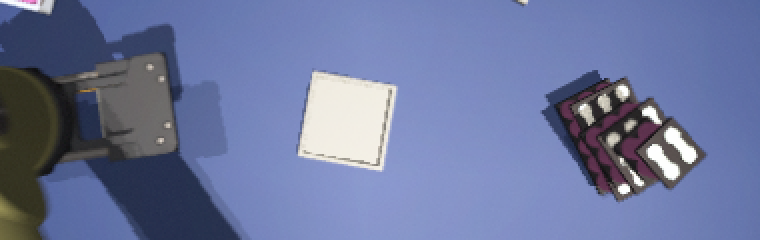

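The stack is intact, with block4 on top at about crop (670,155). I'm moving back over it.

```bash
python3 -m creep '[{"wx":0,"wy":0,"wz":0,"tx":-4,"ty":15,"tz":-20,"gripper":1},{"wx":0,"wy":0,"wz":0,"tx":-10,"ty":45,"tz":-40,"gripper":1},{"wx":0,"wy":0,"wz":0,"tx":-18,"ty":78,"tz":-60,"gripper":1},{"wx":0,"wy":0,"wz":0,"tx":-26,"ty":111,"tz":-80,"gripper":1},{"wx":0,"wy":0,"wz":0,"tx":-34,"ty":145,"tz":-100,"gripper":1}]'
python3 -m creep '[{"wx":0,"wy":0,"wz":0,"tx":-8,"ty":36,"tz":-10,"gripper":1},{"wx":0,"wy":0,"wz":0,"tx":-16,"ty":72,"tz":-20,"gripper":1},{"wx":0,"wy":0,"wz":0,"tx":-25,"ty":108,"tz":-20,"gripper":1},{"wx":0,"wy":0,"wz":0,"tx":-33,"ty":144,"tz":-20,"gripper":1},{"wx":0,"wy":0,"wz":0,"tx":-41,"ty":180,"tz":-20,"gripper":1}]'
python3 -m creep '[{"wx":0,"wy":0,"wz":-6,"tx":-8,"ty":36,"tz":0,"gripper":1},{"wx":0,"wy":0,"wz":-12,"tx":-16,"ty":72,"tz":0,"gripper":1},{"wx":0,"wy":0,"wz":-18,"tx":-24,"ty":108,"tz":0,"gripper":1},{"wx":0,"wy":0,"wz":-24,"tx":-32,"ty":140,"tz":0,"gripper":1},{"wx":0,"wy":0,"wz":-29.5,"tx":-35,"ty":153,"tz":0,"gripper":1}]'
python3 -m creep '[{"wx":0,"wy":0,"wz":0,"tx":0,"ty":0,"tz":0,"gripper":1},{"wx":0,"wy":0,"wz":0,"tx":0,"ty":0,"tz":0,"gripper":1},{"wx":0,"wy":0,"wz":0,"tx":0,"ty":0,"tz":0,"gripper":1},{"wx":0,"wy":0,"wz":0,"tx":0,"ty":0,"tz":0,"gripper":1}]'
python3 - <<'E'
from h import *
o=get_obs(); T=toolT(o); p,d=optics.read_camera('wrist')
W,uv=cloud('wrist',d,T); 
for a,b in((.2,.22),(.13,.145),(.06,.075)):
  w=W[(W[:,2]>a)&(W[:,2]<b)&(np.hypot(W[:,0]-.4435,W[:,1]+.2415)<.07)];print(len(w),rect(w[:,:2]),np.median(w[:,2]))
delta(.4435,-.2415,.178,39.5)
E
```

```text
time_s: 10.03
tool_pos: [0.4573, 0.0968, 0.2731]
tool_rot: [180.0, -0.1, 10.1]
force: [0.2, -0.7, -0.7]
grip_width: 0.0867
grasp_force: 0.0
time_s: 10.45
tool_pos: [0.4487, -0.0883, 0.2925]
tool_rot: [179.9, -0.1, 10.1]
force: [1.2, -0.2, 0.3]
grip_width: 0.087
grasp_force: 0.0
time_s: 10.87
tool_pos: [0.4395, -0.2489, 0.2915]
tool_rot: [179.9, 0.1, 39.5]
force: [-0.1, -0.4, 1.0]
grip_width: 0.087
grasp_force: 0.0
time_s: 11.2
tool_pos: [0.4417, -0.2419, 0.292]
tool_rot: [180.0, -0.0, 39.6]
force: [0.7, 0.4, 0.8]
grip_width: 0.0873
grasp_force: 0.0
3478 (array([ 443.9, -241.2]), array([42.5, 42. ]), 41.5) 0.2091402072206851
1704 (array([ 446.6, -241.4]), array([62.2, 61.6]), -54.9) 0.13905075132476774
1264 (array([ 481.8, -222.8]), array([66.6, 26. ]), -62.5) 0.06922216279058357
t [  1.7   0.7 114. ] w [ 0.  -0.   0.2] [   0.     0.  -179.8]
```

```bash
python3 -m creep '[{"wx":0,"wy":0,"wz":-1,"tx":2,"ty":1,"tz":20,"gripper":1},{"wx":0,"wy":0,"wz":-1,"tx":2,"ty":1,"tz":45,"gripper":1},{"wx":0,"wy":0,"wz":-1,"tx":2,"ty":1,"tz":75,"gripper":1},{"wx":0,"wy":0,"wz":-1,"tx":2,"ty":1,"tz":100,"gripper":1},{"wx":0,"wy":0,"wz":-1,"tx":2,"ty":1,"tz":114,"gripper":1}]' 25
python3 -m creep '[{"wx":0,"wy":0,"wz":0,"tx":0,"ty":0,"tz":0,"gripper":1},{"wx":0,"wy":0,"wz":0,"tx":0,"ty":0,"tz":0,"gripper":0.5},{"wx":0,"wy":0,"wz":0,"tx":0,"ty":0,"tz":0,"gripper":0.3},{"wx":0,"wy":0,"wz":0,"tx":0,"ty":0,"tz":0,"gripper":0.15},{"wx":0,"wy":0,"wz":0,"tx":0,"ty":0,"tz":0,"gripper":0.1}]'
python3 -m creep '[{"wx":0,"wy":0,"wz":0,"tx":0,"ty":0,"tz":0,"gripper":0.05},{"wx":0,"wy":0,"wz":0,"tx":0,"ty":0,"tz":0,"gripper":-0.5},{"wx":0,"wy":0,"wz":0,"tx":0,"ty":0,"tz":0,"gripper":-0.5},{"wx":0,"wy":0,"wz":0,"tx":0,"ty":0,"tz":0,"gripper":-0.5},{"wx":0,"wy":0,"wz":0,"tx":0,"ty":0,"tz":0,"gripper":-0.5}]'
```

```text
time_s: 11.67
tool_pos: [0.4422, -0.2412, 0.1748]
tool_rot: [-179.8, 0.1, 40.6]
force: [-0.8, -0.3, -0.1]
grip_width: 0.0873
grasp_force: 0.0
time_s: 12.08
tool_pos: [0.4442, -0.2434, 0.1791]
tool_rot: [179.9, -0.0, 40.6]
force: [0.1, 0.0, -0.1]
grip_width: 0.0676
grasp_force: 0.0
time_s: 12.5
tool_pos: [0.4433, -0.2431, 0.1778]
tool_rot: [-180.0, 0.0, 40.5]
force: [-0.3, 0.3, 1.2]
grip_width: 0.0416
grasp_force: 25.0
```

```bash
python3 -m creep '[{"wx":0,"wy":0,"wz":0,"tx":0,"ty":0,"tz":-5,"gripper":-0.5},{"wx":0,"wy":0,"wz":0,"tx":0,"ty":0,"tz":-15,"gripper":-0.5},{"wx":0,"wy":0,"wz":0,"tx":0,"ty":0,"tz":-28,"gripper":-0.5},{"wx":0,"wy":0,"wz":0,"tx":0,"ty":0,"tz":-40,"gripper":-0.5},{"wx":0,"wy":0,"wz":0,"tx":0,"ty":0,"tz":-40,"gripper":-0.5}]'
python3 - <<'E'
from h import *
delta(.634,.121,.12,1)
E
```

```text
time_s: 12.92
tool_pos: [0.4449, -0.2439, 0.2209]
tool_rot: [179.7, -0.1, 40.5]
force: [0.2, -0.0, -0.2]
grip_width: 0.0415
grasp_force: 25.0
t [ 380.7 -154.9  100.7] w [ 0.2 -0.2 39.5] [   0.2    0.3 -140.5]
```

```bash
python3 -m creep '[{"wx":0,"wy":0,"wz":0,"tx":12,"ty":-5,"tz":0,"gripper":-0.5},{"wx":0,"wy":0,"wz":0,"tx":35,"ty":-14,"tz":0,"gripper":-0.5},{"wx":0,"wy":0,"wz":0,"tx":62,"ty":-25,"tz":0,"gripper":-0.5},{"wx":0,"wy":0,"wz":0,"tx":89,"ty":-36,"tz":0,"gripper":-0.5},{"wx":0,"wy":0,"wz":0,"tx":116,"ty":-47,"tz":0,"gripper":-0.5}]'
python3 -m creep '[{"wx":0,"wy":0,"wz":0,"tx":27,"ty":-11,"tz":5,"gripper":-0.5},{"wx":0,"wy":0,"wz":0,"tx":54,"ty":-22,"tz":10,"gripper":-0.5},{"wx":0,"wy":0,"wz":0,"tx":81,"ty":-33,"tz":20,"gripper":-0.5},{"wx":0,"wy":0,"wz":0,"tx":108,"ty":-44,"tz":30,"gripper":-0.5},{"wx":0,"wy":0,"wz":0,"tx":135,"ty":-55,"tz":40,"gripper":-0.5}]'
python3 -m creep '[{"wx":0,"wy":0,"wz":6,"tx":27,"ty":-11,"tz":10,"gripper":-0.5},{"wx":0,"wy":0,"wz":12,"tx":54,"ty":-22,"tz":20,"gripper":-0.5},{"wx":0,"wy":0,"wz":18,"tx":81,"ty":-33,"tz":30,"gripper":-0.5},{"wx":0,"wy":0,"wz":24,"tx":108,"ty":-44,"tz":40,"gripper":-0.5},{"wx":0,"wy":0,"wz":30,"tx":130,"ty":-53,"tz":50,"gripper":-0.5}]'
python3 -m creep '[{"wx":0,"wy":0,"wz":5,"tx":0,"ty":0,"tz":0,"gripper":-0.5},{"wx":0,"wy":0,"wz":9.5,"tx":0,"ty":0,"tz":0,"gripper":-0.5},{"wx":0,"wy":0,"wz":9.5,"tx":0,"ty":0,"tz":0,"gripper":-0.5},{"wx":0,"wy":0,"wz":9.5,"tx":0,"ty":0,"tz":0,"gripper":-0.5},{"wx":0,"wy":0,"wz":9.5,"tx":0,"ty":0,"tz":0,"gripper":-0.5}]'
python3 - <<'E'
from h import *
o=get_obs(); T=toolT(o); p,d=optics.read_camera('wrist'); cv2.imwrite('pics/w4.png',p[:,:,::-1])
W,uv=cloud('wrist',d,T); hsv=cv2.cvtColor(p,cv2.COLOR_RGB2HSV)
g=hsv[uv[:,1],uv[:,0]]; k=(g[:,1]<70)&(W[:,2]<.03)&(np.hypot(W[:,0]-.634,W[:,1]-.121)<.06); print(k.sum(),rect(W[k][:,:2]))
for c in('wrist','top','scene'):
  if c!='wrist': optics.read_camera(c)
  print([ (np.round(a['point'],4),a['confidence']) for a in nets.place_of('tray4_floor',c)[:1]])
delta(.634,.121,.042,1)
E
```

```text
time_s: 13.33
tool_pos: [0.5013, -0.131, 0.2176]
tool_rot: [180.0, 0.0, 40.5]
force: [0.7, -0.5, -1.5]
grip_width: 0.0418
grasp_force: 25.0
time_s: 13.75
tool_pos: [0.5683, -0.0013, 0.1772]
tool_rot: [180.0, -0.0, 40.5]
force: [0.0, -0.3, -2.0]
grip_width: 0.0415
grasp_force: 25.0
time_s: 14.17
tool_pos: [0.6327, 0.1246, 0.1267]
tool_rot: [-179.9, 0.0, 10.3]
force: [0.5, -0.2, -0.5]
grip_width: 0.0418
grasp_force: 24.9
time_s: 14.58
tool_pos: [0.6322, 0.1219, 0.1276]
tool_rot: [180.0, -0.0, 1.1]
force: [-0.1, -0.5, -2.1]
grip_width: 0.0419
grasp_force: 25.0
4359 (array([633.4, 121.2]), array([71.5, 71.4]), 1.9)
[(array([0.6348, 0.1219, 0.0069]), 0.84)]
[]
[(array([0.6366, 0.1242, 0.0024]), 0.67)]
t [ 1.8  1.  85.8] w [ 0. -0.  0.] [   0.    0. -180.]
```

View pics/w4.png

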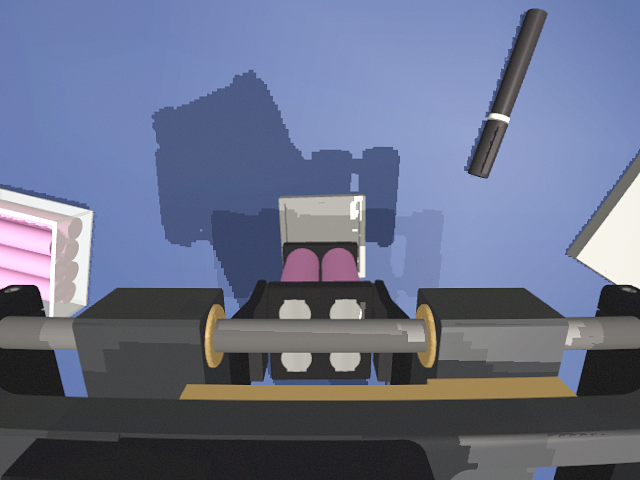

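The block at (320,330) is held level above its tray at (322,235), so I'm lowering it.

```bash
python3 -m creep '[{"wx":0,"wy":0,"wz":0,"tx":0,"ty":0.5,"tz":15,"gripper":-0.5},{"wx":0,"wy":0,"wz":0,"tx":0,"ty":0.5,"tz":35,"gripper":-0.5},{"wx":0,"wy":0,"wz":0,"tx":0,"ty":0.5,"tz":55,"gripper":-0.5},{"wx":0,"wy":0,"wz":0,"tx":0,"ty":0.5,"tz":68,"gripper":-0.5},{"wx":0,"wy":0,"wz":0,"tx":0,"ty":0.5,"tz":76,"gripper":-0.5}]'
python3 -m creep '[{"wx":0,"wy":0,"wz":0,"tx":0,"ty":0,"tz":2,"gripper":-0.5},{"wx":0,"wy":0,"wz":0,"tx":0,"ty":0,"tz":4,"gripper":-0.5},{"wx":0,"wy":0,"wz":0,"tx":0,"ty":0,"tz":6,"gripper":-0.5},{"wx":0,"wy":0,"wz":0,"tx":0,"ty":0,"tz":7,"gripper":-0.5},{"wx":0,"wy":0,"wz":0,"tx":0,"ty":0,"tz":7,"gripper":-0.5}]'
python3 -m creep '[{"wx":0,"wy":0,"wz":0,"tx":0,"ty":0,"tz":0.5,"gripper":-0.5},{"wx":0,"wy":0,"wz":0,"tx":0,"ty":0,"tz":1,"gripper":-0.5},{"wx":0,"wy":0,"wz":0,"tx":0,"ty":0,"tz":1.5,"gripper":-0.5},{"wx":0,"wy":0,"wz":0,"tx":0,"ty":0,"tz":2,"gripper":-0.5},{"wx":0,"wy":0,"wz":0,"tx":0,"ty":0,"tz":2,"gripper":-0.5}]'
python3 -m creep '[{"wx":0,"wy":0,"wz":0,"tx":0,"ty":0,"tz":0.2,"gripper":-0.5},{"wx":0,"wy":0,"wz":0,"tx":0,"ty":0,"tz":0.4,"gripper":-0.5},{"wx":0,"wy":0,"wz":0,"tx":0,"ty":0,"tz":0.6,"gripper":-0.5},{"wx":0,"wy":0,"wz":0,"tx":0,"ty":0,"tz":0.6,"gripper":-0.5}]'
```

```text
time_s: 15.3
tool_pos: [0.631, 0.1213, 0.0496]
tool_rot: [180.0, 0.2, 1.0]
force: [0.5, 0.2, -2.5]
grip_width: 0.0421
grasp_force: 25.0
time_s: 15.72
tool_pos: [0.6326, 0.1219, 0.0452]
tool_rot: [-180.0, -0.1, 1.0]
force: [0.0, -0.3, -1.3]
grip_width: 0.0416
grasp_force: 25.0
time_s: 16.13
tool_pos: [0.6321, 0.1218, 0.0425]
tool_rot: [180.0, 0.0, 1.0]
force: [-0.8, -0.1, -2.0]
grip_width: 0.0416
grasp_force: 25.0
time_s: 16.47
tool_pos: [0.6321, 0.1218, 0.0419]
tool_rot: [180.0, 0.0, 1.0]
force: [-0.2, 0.0, -2.1]
grip_width: 0.0415
grasp_force: 25.0
```

```bash
python3 -m creep '[{"wx":0,"wy":0,"wz":0,"tx":0,"ty":0,"tz":0.3,"gripper":-0.5},{"wx":0,"wy":0,"wz":0,"tx":0,"ty":0,"tz":0.5,"gripper":-0.5},{"wx":0,"wy":0,"wz":0,"tx":0,"ty":0,"tz":0.5,"gripper":-0.5},{"wx":0,"wy":0,"wz":0,"tx":0,"ty":0,"tz":0.5,"gripper":-0.5}]'
python3 -m creep '[{"wx":0,"wy":0,"wz":0,"tx":0,"ty":0,"tz":0.3,"gripper":-0.5},{"wx":0,"wy":0,"wz":0,"tx":0,"ty":0,"tz":0.3,"gripper":-0.5},{"wx":0,"wy":0,"wz":0,"tx":0,"ty":0,"tz":0.3,"gripper":-0.5}]'
```

```text
time_s: 16.8
tool_pos: [0.6322, 0.1218, 0.0418]
tool_rot: [180.0, -0.0, 1.0]
force: [-0.7, -0.3, 1.9]
grip_width: 0.0419
grasp_force: 25.0
time_s: 17.05
tool_pos: [0.6322, 0.1218, 0.0418]
tool_rot: [180.0, -0.0, 1.0]
force: [-2.7, -0.2, 4.9]
grip_width: 0.0418
grasp_force: 25.0
```

```bash
python3 -m creep '[{"wx":0,"wy":0,"wz":0,"tx":0,"ty":0,"tz":-0.5,"gripper":-0.5},{"wx":0,"wy":0,"wz":0,"tx":0,"ty":0,"tz":-0.5,"gripper":0.1},{"wx":0,"wy":0,"wz":0,"tx":0,"ty":0,"tz":-0.5,"gripper":0.4},{"wx":0,"wy":0,"wz":0,"tx":0,"ty":0,"tz":-0.5,"gripper":0.6},{"wx":0,"wy":0,"wz":0,"tx":0,"ty":0,"tz":-0.5,"gripper":0.6}]'
python3 -m creep '[{"wx":0,"wy":0,"wz":0,"tx":0,"ty":0,"tz":-10,"gripper":0.6},{"wx":0,"wy":0,"wz":0,"tx":0,"ty":0,"tz":-35,"gripper":0.6},{"wx":0,"wy":0,"wz":0,"tx":0,"ty":0,"tz":-75,"gripper":1},{"wx":0,"wy":0,"wz":0,"tx":0,"ty":0,"tz":-115,"gripper":1},{"wx":0,"wy":0,"wz":0,"tx":0,"ty":0,"tz":-150,"gripper":1}]'
python3 - <<'E'
from h import *
delta(.446,-.2415,.235,35)
E
```

```text
time_s: 17.47
tool_pos: [0.6322, 0.1219, 0.0414]
tool_rot: [-180.0, -0.0, 1.0]
force: [-0.2, -0.8, -1.5]
grip_width: 0.0601
grasp_force: 0.0
time_s: 17.88
tool_pos: [0.6324, 0.1222, 0.195]
tool_rot: [-180.0, -0.1, 1.1]
force: [0.9, 0.2, 0.6]
grip_width: 0.0818
grasp_force: 0.0
t [-193.   360.1  -40.5] w [  0.   -0.1 -33.9] [ -0.2  -0.  146.1]
```

```bash
python3 -m creep '[{"wx":0,"wy":0,"wz":0,"tx":-10,"ty":18,"tz":-15,"gripper":1},{"wx":0,"wy":0,"wz":0,"tx":-26,"ty":48,"tz":-30,"gripper":1},{"wx":0,"wy":0,"wz":0,"tx":-43,"ty":80,"tz":-40,"gripper":1},{"wx":0,"wy":0,"wz":0,"tx":-60,"ty":112,"tz":-44,"gripper":1},{"wx":0,"wy":0,"wz":0,"tx":-77,"ty":144,"tz":-44,"gripper":1}]'
python3 -m creep '[{"wx":0,"wy":0,"wz":-6,"tx":-17,"ty":32,"tz":0,"gripper":1},{"wx":0,"wy":0,"wz":-12,"tx":-34,"ty":64,"tz":0,"gripper":1},{"wx":0,"wy":0,"wz":-18,"tx":-51,"ty":96,"tz":0,"gripper":1},{"wx":0,"wy":0,"wz":-24,"tx":-68,"ty":128,"tz":0,"gripper":1},{"wx":0,"wy":0,"wz":-30,"tx":-85,"ty":159,"tz":0,"gripper":1}]'
python3 - <<'E'
from h import *
delta(.446,-.2415,.235,35)
E
```

```text
time_s: 18.3
tool_pos: [0.5578, -0.0245, 0.2382]
tool_rot: [180.0, -0.2, 1.1]
force: [0.5, -0.7, 0.1]
grip_width: 0.0869
grasp_force: 0.0
time_s: 18.72
tool_pos: [0.4748, -0.1855, 0.2368]
tool_rot: [179.9, -0.0, 31.3]
force: [0.6, -0.5, 0.4]
grip_width: 0.0869
grasp_force: 0.0
t [-53.7  32.8   1.8] w [ 0.1 -0.  -3.7] [-1.000e-01 -1.000e-01  1.763e+02]
```

```bash
python3 -m creep '[{"wx":0,"wy":0,"wz":-3.8,"tx":-27,"ty":17,"tz":0,"gripper":1},{"wx":0,"wy":0,"wz":-3.8,"tx":-51,"ty":32,"tz":0,"gripper":1},{"wx":0,"wy":0,"wz":-3.8,"tx":-51,"ty":32,"tz":0,"gripper":1},{"wx":0,"wy":0,"wz":-3.8,"tx":-51,"ty":32,"tz":0,"gripper":1},{"wx":0,"wy":0,"wz":-3.8,"tx":-51,"ty":32,"tz":0,"gripper":1}]' 35
python3 - <<'E'
from h import *
o=get_obs(); T=toolT(o); p,d=optics.read_camera('wrist'); cv2.imwrite('pics/w5.png',p[:,:,::-1])
W,uv=cloud('wrist',d,T); 
for a,b in((.13,.145),(.06,.075)):
  w=W[(W[:,2]>a)&(W[:,2]<b)&(np.hypot(W[:,0]-.4435,W[:,1]+.2415)<.08)];print(len(w),rect(w[:,:2]),np.median(w[:,2]))
p,d=optics.read_camera('scene'); W,_=cloud('scene',d); w=W[(W[:,2]>.03)&(W[:,2]<.08)&(np.hypot(W[:,0]-.634,W[:,1]-.121)<.06)]; print('b4',len(w),rect(w[:,:2]),w[:,2].max())
delta(.446,-.2415,.108,35)
E
```

```text
time_s: 19.13
tool_pos: [0.449, -0.237, 0.2363]
tool_rot: [180.0, -0.1, 34.9]
force: [0.5, -0.3, -0.1]
grip_width: 0.087
grasp_force: 0.0
6637 (array([ 446.3, -241.6]), array([62.2, 62.2]), 34.8) 0.1391745225782871
1765 (array([ 481.6, -223.8]), array([66.5, 28.4]), -65.2) 0.0691931547775152
b4 683 (array([631.5, 120.6]), array([45.4, 43.4]), 1.0) 0.07821187813829239
t [ -5.8   2.3 128.1] w [ 0. -0. -0.] [-1.0e-01 -0.0e+00  1.8e+02]
```

View pics/w5.png

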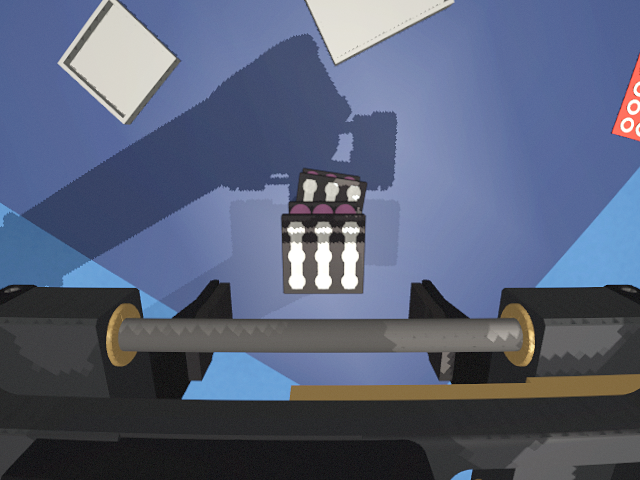

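Block9 is at (323,255) in the wrist view and square to the fingers, with block15 just visible behind it. Block4 sits in its tray, so I'm descending on block9.

```bash
python3 -m creep '[{"wx":0,"wy":0,"wz":0,"tx":-5,"ty":2,"tz":20,"gripper":1},{"wx":0,"wy":0,"wz":0,"tx":-5,"ty":2,"tz":40,"gripper":1},{"wx":0,"wy":0,"wz":0,"tx":-5,"ty":2,"tz":60,"gripper":1},{"wx":0,"wy":0,"wz":0,"tx":-5,"ty":2,"tz":70,"gripper":1},{"wx":0,"wy":0,"wz":0,"tx":-5,"ty":2,"tz":70,"gripper":1}]' 35
python3 -m creep '[{"wx":0,"wy":0,"wz":0,"tx":0,"ty":0,"tz":0,"gripper":1},{"wx":0,"wy":0,"wz":0,"tx":0,"ty":0,"tz":0,"gripper":1}]'
python3 -c "
from h import *
delta(.4463,-.2416,.108,34.9)"
```

```text
time_s: 19.65
tool_pos: [0.4446, -0.2404, 0.1634]
tool_rot: [-179.8, 0.1, 35.0]
force: [-0.3, 0.3, 0.4]
grip_width: 0.0873
grasp_force: 0.0
time_s: 19.82
tool_pos: [0.4466, -0.2422, 0.167]
tool_rot: [179.9, -0.0, 34.9]
force: [-0.4, 0.5, -0.0]
grip_width: 0.0867
grasp_force: 0.0
t [ 0.1 -0.8 59. ] w [ 0.1 -0.  -0. ] [-1.0e-01 -2.0e-01  1.8e+02]
```

```bash
python3 -m creep '[{"wx":0,"wy":0,"wz":0,"tx":0,"ty":-0.5,"tz":15,"gripper":1},{"wx":0,"wy":0,"wz":0,"tx":0,"ty":-0.5,"tz":35,"gripper":1},{"wx":0,"wy":0,"wz":0,"tx":0,"ty":-0.5,"tz":50,"gripper":1},{"wx":0,"wy":0,"wz":0,"tx":0,"ty":-0.5,"tz":59,"gripper":1},{"wx":0,"wy":0,"wz":0,"tx":0,"ty":-0.5,"tz":59,"gripper":1}]' 35
python3 -m creep '[{"wx":0,"wy":0,"wz":0,"tx":0,"ty":0,"tz":0,"gripper":1},{"wx":0,"wy":0,"wz":0,"tx":0,"ty":0,"tz":0,"gripper":0.7},{"wx":0,"wy":0,"wz":0,"tx":0,"ty":0,"tz":0,"gripper":0.5},{"wx":0,"wy":0,"wz":0,"tx":0,"ty":0,"tz":0,"gripper":0.2},{"wx":0,"wy":0,"wz":0,"tx":0,"ty":0,"tz":0,"gripper":0}]'
python3 -m creep '[{"wx":0,"wy":0,"wz":0,"tx":0,"ty":0,"tz":0,"gripper":0},{"wx":0,"wy":0,"wz":0,"tx":0,"ty":0,"tz":0,"gripper":0},{"wx":0,"wy":0,"wz":0,"tx":0,"ty":0,"tz":0,"gripper":0},{"wx":0,"wy":0,"wz":0,"tx":0,"ty":0,"tz":0,"gripper":0}]'
```

```text
time_s: 20.23
tool_pos: [0.4447, -0.2415, 0.1058]
tool_rot: [-179.9, 0.0, 34.9]
force: [-1.0, 0.1, 1.0]
grip_width: 0.087
grasp_force: 0.0
time_s: 20.65
tool_pos: [0.4457, -0.2421, 0.1074]
tool_rot: [179.9, -0.0, 34.8]
force: [-0.5, -1.5, -0.3]
grip_width: 0.0678
grasp_force: 0.0
time_s: 20.98
tool_pos: [0.4455, -0.2422, 0.1071]
tool_rot: [180.0, -0.0, 34.8]
force: [-0.8, -1.0, 2.1]
grip_width: 0.0615
grasp_force: 35.0
```

```bash
python3 -m creep '[{"wx":0,"wy":0,"wz":0,"tx":0,"ty":0,"tz":-5,"gripper":0},{"wx":0,"wy":0,"wz":0,"tx":0,"ty":0,"tz":-15,"gripper":0},{"wx":0,"wy":0,"wz":0,"tx":0,"ty":0,"tz":-28,"gripper":0},{"wx":0,"wy":0,"wz":0,"tx":0,"ty":0,"tz":-40,"gripper":0},{"wx":0,"wy":0,"wz":0,"tx":0,"ty":0,"tz":-40,"gripper":0}]'
python3 - <<'E'
from h import *
delta(.461,.018,.12,80.6)
E
```

```text
time_s: 21.4
tool_pos: [0.4466, -0.2425, 0.1494]
tool_rot: [179.8, -0.1, 34.8]
force: [0.3, -1.0, -4.0]
grip_width: 0.0619
grasp_force: 35.0
t [ 160.6 -205.7   28.9] w [  0.2  -0.  -45.8] [ -0.   -0.3 134.2]
```

```bash
python3 -m creep '[{"wx":0,"wy":0,"wz":0,"tx":8,"ty":-10,"tz":0,"gripper":0},{"wx":0,"wy":0,"wz":0,"tx":24,"ty":-31,"tz":0,"gripper":0},{"wx":0,"wy":0,"wz":0,"tx":42,"ty":-54,"tz":0,"gripper":0},{"wx":0,"wy":0,"wz":0,"tx":60,"ty":-77,"tz":0,"gripper":0},{"wx":0,"wy":0,"wz":-5,"tx":78,"ty":-100,"tz":5,"gripper":0}]'
python3 -m creep '[{"wx":0,"wy":0,"wz":0,"tx":0,"ty":0,"tz":0,"gripper":0}]'
python3 - <<'E'
from h import *
delta(.461,.018,.12,80.6)
E
```

```text
time_s: 21.82
tool_pos: [0.452, -0.1132, 0.1417]
tool_rot: [180.0, -0.0, 39.9]
force: [1.2, -0.4, -4.5]
grip_width: 0.0616
grasp_force: 35.0
time_s: 21.9
tool_pos: [0.4514, -0.1068, 0.1404]
tool_rot: [-179.7, -0.1, 40.5]
force: [0.8, 0.1, -5.4]
grip_width: 0.0622
grasp_force: 35.0
t [ 88.4 -88.5  20.9] w [ -0.3  -0.2 -40.1] [ -0.2   0.3 139.9]
```

```bash
python3 -m creep '[{"wx":0,"wy":0,"wz":-6,"tx":15,"ty":-15,"tz":3,"gripper":0},{"wx":0,"wy":0,"wz":-12,"tx":33,"ty":-33,"tz":8,"gripper":0},{"wx":0,"wy":0,"wz":-18,"tx":53,"ty":-53,"tz":12,"gripper":0},{"wx":0,"wy":0,"wz":-24,"tx":73,"ty":-73,"tz":15,"gripper":0},{"wx":0,"wy":0,"wz":-30,"tx":89,"ty":-89,"tz":18,"gripper":0}]'
python3 -m creep '[{"wx":0,"wy":0,"wz":-6,"tx":0,"ty":0,"tz":0,"gripper":0},{"wx":0,"wy":0,"wz":-10.5,"tx":0,"ty":0,"tz":0,"gripper":0},{"wx":0,"wy":0,"wz":-10.5,"tx":0,"ty":0,"tz":0,"gripper":0},{"wx":0,"wy":0,"wz":-10.5,"tx":0,"ty":0,"tz":0,"gripper":0},{"wx":0,"wy":0,"wz":-10.5,"tx":0,"ty":0,"tz":0,"gripper":0}]'
python3 - <<'E'
from h import *
o=get_obs(); T=toolT(o); p,d=optics.read_camera('wrist'); cv2.imwrite('pics/w6.png',p[:,:,::-1])
W,uv=cloud('wrist',d,T); hsv=cv2.cvtColor(p,cv2.COLOR_RGB2HSV)
g=hsv[uv[:,1],uv[:,0]]; k=(g[:,1]<70)&(W[:,2]<.03)&(np.hypot(W[:,0]-.461,W[:,1]-.018)<.07); print(k.sum(),k.any() and rect(W[k][:,:2]))
for c in('wrist','scene'):
  if c!='wrist': optics.read_camera(c)
  print([ (np.round(a['point'],4),a['confidence']) for a in nets.place_of('tray9_floor',c)[:1]])
delta(.462,.018,.0411,80.6)
E
```

```text
time_s: 22.32
tool_pos: [0.4623, 0.0131, 0.1229]
tool_rot: [-179.9, -0.0, 70.2]
force: [0.1, -0.4, -4.9]
grip_width: 0.0615
grasp_force: 35.0
time_s: 22.73
tool_pos: [0.463, 0.01, 0.1234]
tool_rot: [-180.0, 0.0, 80.2]
force: [0.6, -0.0, -4.9]
grip_width: 0.062
grasp_force: 35.0
6748 (array([454.1,  29.6]), array([123.3,  72.7]), -6.9)
[(array([0.4661, 0.0184, 0.0053]), 0.81)]
[]
t [ 7.8 -2.7 82.6] w [-0.   0.  -0.3] [  0.    0.  179.7]
```

View pics/w6.png

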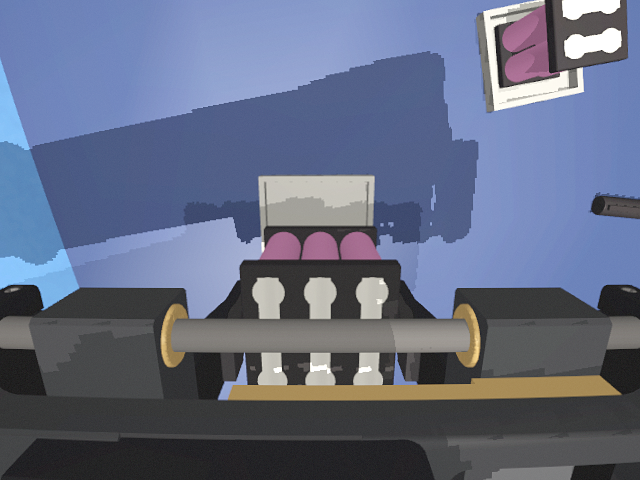

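The held block9 has its bottom edge spanning columns 265–376, centred over its tray at 260–375. Block4 sits in its tray at upper right. I'll check the forward offset from the tray's far rim corners at (260,177) and (375,177).

Run:
```python
from h import *
T=toolT(); i=optics.camera_info('wrist'); A=T@np.array(i['tool_from_camera'])
d=rays(i,[(259.5,176.5),(375,176.5)])@A[:3,:3].T; C=A[:3,3]; P=C+d*((.014-C[2])/d[:,2])[:,None]
print(P.round(4)); m=P.mean(0); e=P[1]-P[0]; print(np.linalg.norm(e),np.degrees(np.arctan2(e[1],e[0])))
print('centre',m[:2]-.043*T[:2,0])
```

```text
[[0.429  0.0686 0.014 ]
 [0.5134 0.0542 0.014 ]]
0.08557821517615485 -9.706317464940968
centre [0.46392501 0.01901825]
```

```bash
python3 -m creep '[{"wx":0,"wy":0,"wz":-0.2,"tx":7,"ty":-1.5,"tz":10,"gripper":0},{"wx":0,"wy":0,"wz":-0.2,"tx":7,"ty":-1.5,"tz":28,"gripper":0},{"wx":0,"wy":0,"wz":-0.2,"tx":7,"ty":-1.5,"tz":46,"gripper":0},{"wx":0,"wy":0,"wz":-0.2,"tx":7,"ty":-1.5,"tz":60,"gripper":0},{"wx":0,"wy":0,"wz":-0.2,"tx":7,"ty":-1.5,"tz":66,"gripper":0}]'
python3 -m creep '[{"wx":0,"wy":0,"wz":0,"tx":0,"ty":0,"tz":2,"gripper":0},{"wx":0,"wy":0,"wz":0,"tx":0,"ty":0,"tz":4,"gripper":0},{"wx":0,"wy":0,"wz":0,"tx":0,"ty":0,"tz":6,"gripper":0},{"wx":0,"wy":0,"wz":0,"tx":0,"ty":0,"tz":8,"gripper":0},{"wx":0,"wy":0,"wz":0,"tx":0,"ty":0,"tz":9,"gripper":0}]'
python3 -m creep '[{"wx":0,"wy":0,"wz":0,"tx":0,"ty":0,"tz":1,"gripper":0},{"wx":0,"wy":0,"wz":0,"tx":0,"ty":0,"tz":2,"gripper":0},{"wx":0,"wy":0,"wz":0,"tx":0,"ty":0,"tz":3,"gripper":0},{"wx":0,"wy":0,"wz":0,"tx":0,"ty":0,"tz":4,"gripper":0},{"wx":0,"wy":0,"wz":0,"tx":0,"ty":0,"tz":4,"gripper":0}]'
```

```text
time_s: 23.35
tool_pos: [0.4612, 0.0178, 0.0551]
tool_rot: [-179.8, 0.0, 80.6]
force: [-1.4, -0.4, -4.9]
grip_width: 0.0619
grasp_force: 35.0
time_s: 23.77
tool_pos: [0.4636, 0.0172, 0.0491]
tool_rot: [179.9, 0.0, 80.5]
force: [-0.5, 0.3, -4.8]
grip_width: 0.0616
grasp_force: 35.0
time_s: 24.18
tool_pos: [0.463, 0.0172, 0.0446]
tool_rot: [-180.0, 0.0, 80.5]
force: [0.0, -0.9, -4.3]
grip_width: 0.0615
grasp_force: 35.0
```

```bash
python3 -m creep '[{"wx":0,"wy":0,"wz":0,"tx":0,"ty":0,"tz":0.7,"gripper":0},{"wx":0,"wy":0,"wz":0,"tx":0,"ty":0,"tz":1.4,"gripper":0},{"wx":0,"wy":0,"wz":0,"tx":0,"ty":0,"tz":2.1,"gripper":0},{"wx":0,"wy":0,"wz":0,"tx":0,"ty":0,"tz":2.7,"gripper":0},{"wx":0,"wy":0,"wz":0,"tx":0,"ty":0,"tz":2.7,"gripper":0}]'
python3 -m creep '[{"wx":0,"wy":0,"wz":0,"tx":0,"ty":0,"tz":0.3,"gripper":0},{"wx":0,"wy":0,"wz":0,"tx":0,"ty":0,"tz":0.6,"gripper":0},{"wx":0,"wy":0,"wz":0,"tx":0,"ty":0,"tz":0.8,"gripper":0},{"wx":0,"wy":0,"wz":0,"tx":0,"ty":0,"tz":0.8,"gripper":0},{"wx":0,"wy":0,"wz":0,"tx":0,"ty":0,"tz":0.8,"gripper":0}]'
python3 -m creep '[{"wx":0,"wy":0,"wz":0,"tx":0,"ty":0,"tz":0.4,"gripper":0},{"wx":0,"wy":0,"wz":0,"tx":0,"ty":0,"tz":0.4,"gripper":0},{"wx":0,"wy":0,"wz":0,"tx":0,"ty":0,"tz":0.4,"gripper":0}]'
```

```text
time_s: 24.6
tool_pos: [0.463, 0.0172, 0.0418]
tool_rot: [-180.0, 0.0, 80.5]
force: [-0.4, 0.0, -5.1]
grip_width: 0.0619
grasp_force: 35.0
time_s: 25.02
tool_pos: [0.4632, 0.0173, 0.0412]
tool_rot: [180.0, 0.0, 80.5]
force: [-0.2, 0.2, -5.3]
grip_width: 0.0616
grasp_force: 35.0
time_s: 25.27
tool_pos: [0.4632, 0.0172, 0.0411]
tool_rot: [180.0, 0.0, 80.5]
force: [-0.9, -0.0, -0.1]
grip_width: 0.0616
grasp_force: 35.0
```

```bash
python3 -m creep '[{"wx":0,"wy":0,"wz":0,"tx":0,"ty":0,"tz":0,"gripper":0.5},{"wx":0,"wy":0,"wz":0,"tx":0,"ty":0,"tz":0,"gripper":0.7},{"wx":0,"wy":0,"wz":0,"tx":0,"ty":0,"tz":0,"gripper":1},{"wx":0,"wy":0,"wz":0,"tx":0,"ty":0,"tz":0,"gripper":1},{"wx":0,"wy":0,"wz":0,"tx":0,"ty":0,"tz":0,"gripper":1}]'
python3 -m creep '[{"wx":0,"wy":0,"wz":0,"tx":0,"ty":0,"tz":-10,"gripper":1},{"wx":0,"wy":0,"wz":0,"tx":0,"ty":0,"tz":-35,"gripper":1},{"wx":0,"wy":0,"wz":0,"tx":0,"ty":0,"tz":-70,"gripper":1},{"wx":0,"wy":0,"wz":0,"tx":0,"ty":0,"tz":-100,"gripper":1},{"wx":0,"wy":0,"wz":0,"tx":0,"ty":0,"tz":-120,"gripper":1}]'
python3 - <<'E'
from h import *
p,d=optics.read_camera('top'); W,uv=cloud('top',d); cv2.imwrite('pics/t7.png',p[140:400,180:540,::-1].repeat(2,0).repeat(2,1))
w=W[(W[:,2]>.06)&(W[:,2]<.073)&(np.hypot(W[:,0]-.444,W[:,1]+.241)<.08)]; print(rect(w[:,:2]),len(w))
delta(.4465,-.2415,.17,27)
E
```

```text
time_s: 25.68
tool_pos: [0.4635, 0.0173, 0.041]
tool_rot: [180.0, -0.0, 80.5]
force: [-1.0, -0.2, -0.4]
grip_width: 0.0829
grasp_force: 0.0
time_s: 26.1
tool_pos: [0.4645, 0.0176, 0.1647]
tool_rot: [179.7, -0.0, 80.6]
force: [0.8, -0.6, 0.2]
grip_width: 0.087
grasp_force: 0.0
(array([ 445.6, -243.6]), array([103.7,  63.9]), 26.4) 1671
t [-258.9   22.7   -2.1] w [ 0.5 -0.3 53.6] [   0.3    0.6 -126.4]
```

View pics/t7.png

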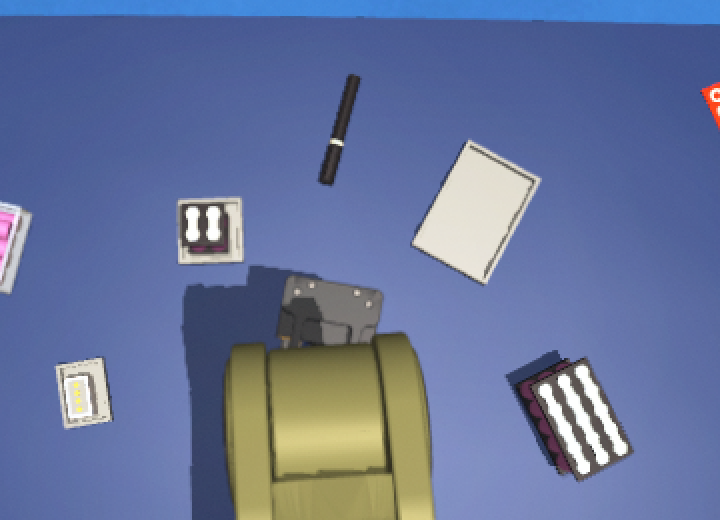

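In the crop, the controller is in its tray at (80,395), block4 in its tray at (208,228), and block15 stands alone at (585,420). I'm moving to block15.

```bash
python3 -m creep '[{"wx":0,"wy":0,"wz":0,"tx":-12,"ty":1,"tz":0,"gripper":1},{"wx":0,"wy":0,"wz":6,"tx":-38,"ty":3,"tz":0,"gripper":1},{"wx":0,"wy":0,"wz":12,"tx":-70,"ty":6,"tz":0,"gripper":1},{"wx":0,"wy":0,"wz":18,"tx":-100,"ty":9,"tz":0,"gripper":1},{"wx":0,"wy":0,"wz":24,"tx":-130,"ty":11,"tz":0,"gripper":1}]'
python3 -m creep '[{"wx":0,"wy":0,"wz":6,"tx":0,"ty":0,"tz":0,"gripper":1},{"wx":0,"wy":0,"wz":12,"tx":0,"ty":0,"tz":0,"gripper":1},{"wx":0,"wy":0,"wz":18,"tx":0,"ty":0,"tz":0,"gripper":1},{"wx":0,"wy":0,"wz":24,"tx":0,"ty":0,"tz":0,"gripper":1},{"wx":0,"wy":0,"wz":30,"tx":0,"ty":0,"tz":0,"gripper":1}]'
python3 - <<'E'
from h import *
delta(.4465,-.2425,.17,26.4)
E
```

```text
time_s: 26.57
tool_pos: [0.4526, -0.114, 0.1615]
tool_rot: [179.9, -0.0, 56.3]
force: [-0.1, -0.3, 0.8]
grip_width: 0.0869
grasp_force: 0.0
time_s: 26.98
tool_pos: [0.4527, -0.1127, 0.1613]
tool_rot: [180.0, -0.0, 26.3]
force: [-0.3, -0.5, -0.1]
grip_width: 0.087
grasp_force: 0.0
t [-62.9 113.6  -8.7] w [ 0.  -0.  -0.1] [ -0.   -0.  179.9]
```

```bash
python3 -m creep '[{"wx":0,"wy":0,"wz":0,"tx":-15,"ty":27,"tz":-9,"gripper":1},{"wx":0,"wy":0,"wz":0,"tx":-31,"ty":56,"tz":-9,"gripper":1},{"wx":0,"wy":0,"wz":0,"tx":-48,"ty":86,"tz":-9,"gripper":1},{"wx":0,"wy":0,"wz":0,"tx":-60,"ty":108,"tz":-9,"gripper":1},{"wx":0,"wy":0,"wz":0,"tx":-63,"ty":113.5,"tz":-9,"gripper":1}]'
python3 -m creep '[{"wx":0,"wy":0,"wz":0,"tx":0,"ty":0,"tz":0,"gripper":1},{"wx":0,"wy":0,"wz":0,"tx":0,"ty":0,"tz":0,"gripper":1},{"wx":0,"wy":0,"wz":0,"tx":0,"ty":0,"tz":0,"gripper":1},{"wx":0,"wy":0,"wz":0,"tx":0,"ty":0,"tz":0,"gripper":1}]' 50
python3 - <<'E'
from h import *
o=get_obs(); T=toolT(o); p,d=optics.read_camera('wrist')
W,uv=cloud('wrist',d,T); w=W[(W[:,2]>.06)&(W[:,2]<.075)&(np.hypot(W[:,0]-.446,W[:,1]+.2425)<.08)];print(len(w),rect(w[:,:2]),np.median(w[:,2]))
p,d=optics.read_camera('scene'); W,uv=cloud('scene',d); cv2.imwrite('pics/s8.png',p[:,:,::-1])
w=W[(W[:,2]>.06)&(W[:,2]<.09)&(np.hypot(W[:,0]-.461,W[:,1]-.018)<.07)];print('b9',len(w),rect(w[:,:2]),np.median(w[:,2]))
delta(.4475,-.2425,.038,26.4)
E
```

```text
time_s: 27.4
tool_pos: [0.4458, -0.2477, 0.1703]
tool_rot: [179.9, 0.0, 26.2]
force: [-0.6, -0.5, -0.4]
grip_width: 0.0871
grasp_force: 0.0
time_s: 27.73
tool_pos: [0.4475, -0.2407, 0.17]
tool_rot: [-180.0, -0.0, 26.7]
force: [0.0, -0.3, -0.2]
grip_width: 0.0872
grasp_force: 0.0
10583 (array([ 448.9, -242.8]), array([102.1,  62.3]), 26.4) 0.0692155221168056
b9 881 (array([463.9,  14.4]), array([66.6, 62.1]), -9.5) 0.07312728131579413
t [ -0.5   1.2 132. ] w [ 0.  -0.   0.3] [   0.     0.  -179.7]
```

View pics/s8.png

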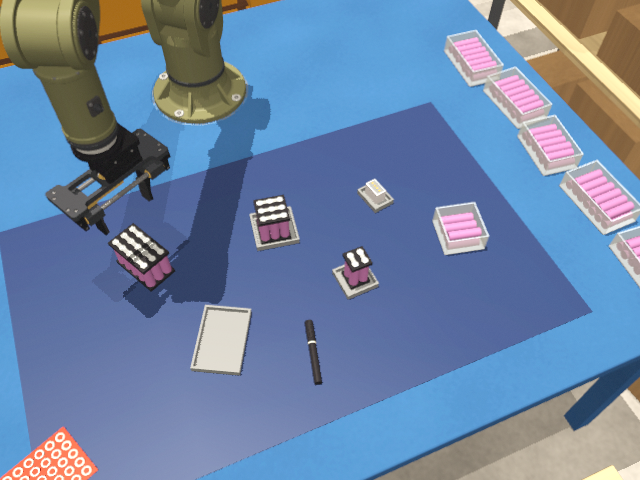

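In the scene view the three placed parts stand upright in their trays: controller (377,190), block9 (273,220) and block4 (357,268). The marker and box haven't moved. The gripper is over block15 at (140,255).

```bash
python3 -m creep '[{"wx":0,"wy":0,"wz":0.3,"tx":0,"ty":2,"tz":20,"gripper":1},{"wx":0,"wy":0,"wz":0.3,"tx":0,"ty":2,"tz":45,"gripper":1},{"wx":0,"wy":0,"wz":0.3,"tx":0,"ty":2,"tz":65,"gripper":1},{"wx":0,"wy":0,"wz":0.3,"tx":0,"ty":2,"tz":75,"gripper":1},{"wx":0,"wy":0,"wz":0.3,"tx":0,"ty":2,"tz":75,"gripper":1}]' 50
python3 -m creep '[{"wx":0,"wy":0,"wz":0,"tx":0,"ty":0,"tz":0,"gripper":1},{"wx":0,"wy":0,"wz":0,"tx":0,"ty":0,"tz":0,"gripper":1},{"wx":0,"wy":0,"wz":0,"tx":0,"ty":0,"tz":0,"gripper":1}]'
python3 -c "
from h import *
delta(.4484,-.2428,.038,26.4)"
```

```text
time_s: 28.25
tool_pos: [0.4463, -0.2428, 0.0925]
tool_rot: [-179.8, 0.1, 26.3]
force: [-0.5, -0.1, 0.8]
grip_width: 0.0871
grasp_force: 0.0
time_s: 28.5
tool_pos: [0.449, -0.2447, 0.0963]
tool_rot: [179.9, -0.1, 26.3]
force: [-0.8, 0.4, 0.4]
grip_width: 0.0871
grasp_force: 0.0
t [ 0.2 -2.1 58.3] w [ 0.1 -0.1 -0.1] [-1.000e-01 -2.000e-01  1.799e+02]
```

```bash
python3 -m creep '[{"wx":0,"wy":0,"wz":0,"tx":0,"ty":-1.5,"tz":12,"gripper":1},{"wx":0,"wy":0,"wz":0,"tx":0,"ty":-1.5,"tz":30,"gripper":1},{"wx":0,"wy":0,"wz":0,"tx":0,"ty":-1.5,"tz":46,"gripper":1},{"wx":0,"wy":0,"wz":0,"tx":0,"ty":-1.5,"tz":56,"gripper":1},{"wx":0,"wy":0,"wz":0,"tx":0,"ty":-1.5,"tz":57,"gripper":1}]' 50
python3 -m creep '[{"wx":0,"wy":0,"wz":0,"tx":0,"ty":0,"tz":0,"gripper":1},{"wx":0,"wy":0,"wz":0,"tx":0,"ty":0,"tz":0,"gripper":0.7},{"wx":0,"wy":0,"wz":0,"tx":0,"ty":0,"tz":0,"gripper":0.5},{"wx":0,"wy":0,"wz":0,"tx":0,"ty":0,"tz":0,"gripper":0.2},{"wx":0,"wy":0,"wz":0,"tx":0,"ty":0,"tz":0,"gripper":0}]'
python3 -m creep '[{"wx":0,"wy":0,"wz":0,"tx":0,"ty":0,"tz":0,"gripper":0},{"wx":0,"wy":0,"wz":0,"tx":0,"ty":0,"tz":0,"gripper":0},{"wx":0,"wy":0,"wz":0,"tx":0,"ty":0,"tz":0,"gripper":0},{"wx":0,"wy":0,"wz":0,"tx":0,"ty":0,"tz":0,"gripper":0}]'
```

```text
time_s: 28.92
tool_pos: [0.4456, -0.242, 0.0356]
tool_rot: [-179.8, 0.1, 26.2]
force: [-1.3, 0.6, 0.3]
grip_width: 0.0871
grasp_force: 0.0
time_s: 29.33
tool_pos: [0.4477, -0.2432, 0.0385]
tool_rot: [179.9, -0.0, 26.2]
force: [-0.1, 0.3, 0.3]
grip_width: 0.0678
grasp_force: 0.0
time_s: 29.67
tool_pos: [0.4477, -0.2434, 0.0384]
tool_rot: [179.9, -0.0, 26.2]
force: [1.2, -0.0, 3.7]
grip_width: 0.0615
grasp_force: 50.0
```

```bash
python3 -m creep '[{"wx":0,"wy":0,"wz":0,"tx":0,"ty":0,"tz":-5,"gripper":0},{"wx":0,"wy":0,"wz":0,"tx":0,"ty":0,"tz":-18,"gripper":0},{"wx":0,"wy":0,"wz":0,"tx":0,"ty":0,"tz":-36,"gripper":0},{"wx":0,"wy":0,"wz":0,"tx":0,"ty":0,"tz":-55,"gripper":0},{"wx":0,"wy":0,"wz":0,"tx":0,"ty":0,"tz":-65,"gripper":0}]'
python3 - <<'E'
from h import *
delta(.655,-.156,.1,-28.8)
E
```

```text
time_s: 30.08
tool_pos: [0.4467, -0.2424, 0.1033]
tool_rot: [-179.9, 0.0, 26.2]
force: [-0.0, -0.4, -7.8]
grip_width: 0.0615
grasp_force: 50.0
t [225.1  14.7   3.1] w [-0.   0.1 55. ] [-1.00e-01 -1.00e-01 -1.25e+02]
```

```bash
python3 -m creep '[{"wx":0,"wy":0,"wz":2,"tx":10,"ty":1,"tz":0,"gripper":0},{"wx":0,"wy":0,"wz":7,"tx":30,"ty":2,"tz":0,"gripper":0},{"wx":0,"wy":0,"wz":12,"tx":55,"ty":3,"tz":0,"gripper":0},{"wx":0,"wy":0,"wz":17,"tx":80,"ty":5,"tz":0,"gripper":0},{"wx":0,"wy":0,"wz":22,"tx":105,"ty":7,"tz":0,"gripper":0}]'
python3 -m creep '[{"wx":0,"wy":0,"wz":5,"tx":0,"ty":0,"tz":0,"gripper":0},{"wx":0,"wy":0,"wz":11,"tx":0,"ty":0,"tz":0,"gripper":0},{"wx":0,"wy":0,"wz":17,"tx":0,"ty":0,"tz":0,"gripper":0},{"wx":0,"wy":0,"wz":23,"tx":0,"ty":0,"tz":0,"gripper":0},{"wx":0,"wy":0,"wz":29,"tx":0,"ty":0,"tz":0,"gripper":0}]'
python3 - <<'E'
from h import *
delta(.655,-.156,.11,-28.8)
E
```

```text
time_s: 30.5
tool_pos: [0.5439, -0.2018, 0.1012]
tool_rot: [-179.9, 0.2, 4.0]
force: [0.3, -0.6, -6.1]
grip_width: 0.0616
grasp_force: 50.0
time_s: 30.92
tool_pos: [0.5429, -0.202, 0.1009]
tool_rot: [180.0, 0.2, -25.0]
force: [0.1, -0.1, -7.5]
grip_width: 0.0619
grasp_force: 50.0
t [ 82.  -89.1  -9.5] w [0.  0.2 3.8] [  -0.4    0.  -176.2]
```

```bash
python3 -m creep '[{"wx":0,"wy":0,"wz":3.8,"tx":10,"ty":-11,"tz":-4,"gripper":0},{"wx":0,"wy":0,"wz":3.8,"tx":30,"ty":-33,"tz":-9,"gripper":0},{"wx":0,"wy":0,"wz":3.8,"tx":52,"ty":-57,"tz":-9,"gripper":0},{"wx":0,"wy":0,"wz":3.8,"tx":70,"ty":-77,"tz":-9,"gripper":0},{"wx":0,"wy":0,"wz":3.8,"tx":80,"ty":-89,"tz":-9,"gripper":0}]'
python3 -m creep '[{"wx":0,"wy":0,"wz":0,"tx":0,"ty":0,"tz":0,"gripper":0},{"wx":0,"wy":0,"wz":0,"tx":0,"ty":0,"tz":0,"gripper":0},{"wx":0,"wy":0,"wz":0,"tx":0,"ty":0,"tz":0,"gripper":0},{"wx":0,"wy":0,"wz":0,"tx":0,"ty":0,"tz":0,"gripper":0}]'
python3 - <<'E'
from h import *
o=get_obs(); T=toolT(o); p,d=optics.read_camera('wrist'); cv2.imwrite('pics/w9.png',p[:,:,::-1])
print([ (np.round(a['point'],4),a['confidence']) for a in nets.place_of('tray15_floor','wrist')[:1]])
delta(.6555,-.1555,.0424,-28.8)
E
```

```text
time_s: 31.33
tool_pos: [0.6561, -0.1521, 0.1099]
tool_rot: [-179.9, 0.1, -28.4]
force: [1.7, 1.3, -6.3]
grip_width: 0.0615
grasp_force: 50.0
time_s: 31.67
tool_pos: [0.6527, -0.1567, 0.1107]
tool_rot: [179.9, 0.1, -28.6]
force: [-0.1, -0.3, -6.1]
grip_width: 0.0615
grasp_force: 50.0
[]
t [ 1.4 -2.1 69.1] w [0.1 0.  0.1] [-1.000e-01  1.000e-01 -1.799e+02]
```

View pics/w9.png

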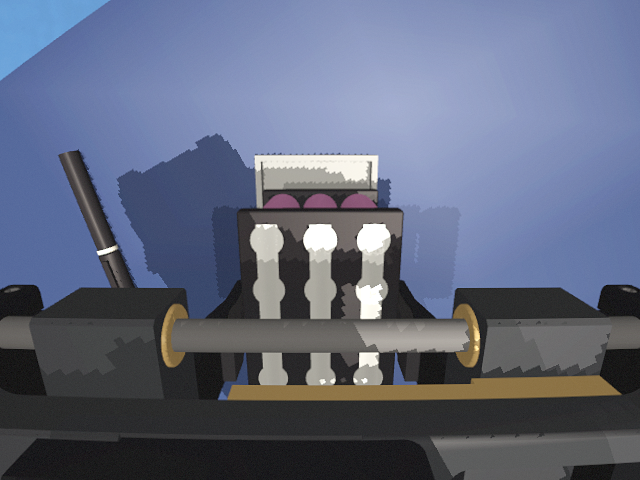

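The far edge of tray15 shows at (255–378,155), and the block's bottom edge at about (263–377,190). I'll measure the tray from its far rim.

Run:
```python
from h import *
T=toolT(); i=optics.camera_info('wrist'); A=T@np.array(i['tool_from_camera'])
d=rays(i,[(254.5,154.5),(378.5,155)])@A[:3,:3].T; C=A[:3,3]; P=C+d*((.014-C[2])/d[:,2])[:,None]
print(P.round(4)); m=P.mean(0); e=P[1]-P[0]; print(np.linalg.norm(e),np.degrees(np.arctan2(e[1],e[0]))+90)
c=m[:2]-.063*T[:2,0]; print('centre',c); delta(c[0],c[1],.0424,-28.8)
```

```text
[[ 0.7349 -0.1469  0.014 ]
 [ 0.6931 -0.2227  0.014 ]]
0.08648874481638774 -28.852111562532485
centre [ 0.65871268 -0.15457178]
t [ 3.8 -4.5 69.1] w [0.1 0.  0.1] [-1.000e-01  1.000e-01 -1.799e+02]
```

```bash
python3 -m creep '[{"wx":0,"wy":0,"wz":0,"tx":2,"ty":-3,"tz":10,"gripper":0},{"wx":0,"wy":0,"wz":0,"tx":2,"ty":-3,"tz":24,"gripper":0},{"wx":0,"wy":0,"wz":0,"tx":2,"ty":-3,"tz":38,"gripper":0},{"wx":0,"wy":0,"wz":0,"tx":2,"ty":-3,"tz":48,"gripper":0},{"wx":0,"wy":0,"wz":0,"tx":2,"ty":-3,"tz":53,"gripper":0}]'
python3 -m creep '[{"wx":0,"wy":0,"wz":0,"tx":0,"ty":0,"tz":2,"gripper":0},{"wx":0,"wy":0,"wz":0,"tx":0,"ty":0,"tz":4,"gripper":0},{"wx":0,"wy":0,"wz":0,"tx":0,"ty":0,"tz":6,"gripper":0},{"wx":0,"wy":0,"wz":0,"tx":0,"ty":0,"tz":8,"gripper":0},{"wx":0,"wy":0,"wz":0,"tx":0,"ty":0,"tz":9,"gripper":0}]'
python3 -m creep '[{"wx":0,"wy":0,"wz":0,"tx":0,"ty":0,"tz":1,"gripper":0},{"wx":0,"wy":0,"wz":0,"tx":0,"ty":0,"tz":2,"gripper":0},{"wx":0,"wy":0,"wz":0,"tx":0,"ty":0,"tz":3,"gripper":0},{"wx":0,"wy":0,"wz":0,"tx":0,"ty":0,"tz":4,"gripper":0},{"wx":0,"wy":0,"wz":0,"tx":0,"ty":0,"tz":4,"gripper":0}]'
```

```text
time_s: 32.18
tool_pos: [0.6553, -0.1534, 0.055]
tool_rot: [179.9, 0.3, -28.6]
force: [-0.1, -0.5, -6.6]
grip_width: 0.0611
grasp_force: 50.0
time_s: 32.6
tool_pos: [0.6579, -0.1539, 0.0502]
tool_rot: [-180.0, -0.1, -28.6]
force: [-0.0, -0.3, -6.8]
grip_width: 0.062
grasp_force: 50.0
time_s: 33.02
tool_pos: [0.6575, -0.1538, 0.0456]
tool_rot: [180.0, 0.0, -28.6]
force: [0.4, 0.7, -7.2]
grip_width: 0.0617
grasp_force: 50.0
```

```bash
python3 -m creep '[{"wx":0,"wy":0,"wz":0,"tx":0,"ty":0,"tz":0.7,"gripper":0},{"wx":0,"wy":0,"wz":0,"tx":0,"ty":0,"tz":1.4,"gripper":0},{"wx":0,"wy":0,"wz":0,"tx":0,"ty":0,"tz":2,"gripper":0},{"wx":0,"wy":0,"wz":0,"tx":0,"ty":0,"tz":2.5,"gripper":0},{"wx":0,"wy":0,"wz":0,"tx":0,"ty":0,"tz":2.5,"gripper":0}]'
python3 -m creep '[{"wx":0,"wy":0,"wz":0,"tx":0,"ty":0,"tz":0.3,"gripper":0},{"wx":0,"wy":0,"wz":0,"tx":0,"ty":0,"tz":0.6,"gripper":0},{"wx":0,"wy":0,"wz":0,"tx":0,"ty":0,"tz":0.8,"gripper":0},{"wx":0,"wy":0,"wz":0,"tx":0,"ty":0,"tz":0.8,"gripper":0},{"wx":0,"wy":0,"wz":0,"tx":0,"ty":0,"tz":0.8,"gripper":0}]'
python3 -m creep '[{"wx":0,"wy":0,"wz":0,"tx":0,"ty":0,"tz":0.4,"gripper":0},{"wx":0,"wy":0,"wz":0,"tx":0,"ty":0,"tz":0.4,"gripper":0},{"wx":0,"wy":0,"wz":0,"tx":0,"ty":0,"tz":0.4,"gripper":0}]'
```

```text
time_s: 33.43
tool_pos: [0.6575, -0.1537, 0.0432]
tool_rot: [180.0, 0.0, -28.6]
force: [0.2, -0.4, -6.7]
grip_width: 0.0616
grasp_force: 50.0
time_s: 33.85
tool_pos: [0.6576, -0.1538, 0.0425]
tool_rot: [180.0, -0.0, -28.6]
force: [0.0, -0.2, -5.9]
grip_width: 0.0618
grasp_force: 50.0
time_s: 34.1
tool_pos: [0.6577, -0.1538, 0.0425]
tool_rot: [180.0, -0.0, -28.6]
force: [-2.2, 0.6, -3.2]
grip_width: 0.0615
grasp_force: 50.0
```

Contact is starting: z holds at 0.0425 while the load comes off. I'll press slightly more, release, and rise clear.

```bash
python3 -m creep '[{"wx":0,"wy":0,"wz":0,"tx":0,"ty":0,"tz":0.3,"gripper":0},{"wx":0,"wy":0,"wz":0,"tx":0,"ty":0,"tz":0.3,"gripper":0},{"wx":0,"wy":0,"wz":0,"tx":0,"ty":0,"tz":0.3,"gripper":0}]'
python3 -m creep '[{"wx":0,"wy":0,"wz":0,"tx":0,"ty":0,"tz":0,"gripper":0.5},{"wx":0,"wy":0,"wz":0,"tx":0,"ty":0,"tz":0,"gripper":0.7},{"wx":0,"wy":0,"wz":0,"tx":0,"ty":0,"tz":0,"gripper":1},{"wx":0,"wy":0,"wz":0,"tx":0,"ty":0,"tz":0,"gripper":1},{"wx":0,"wy":0,"wz":0,"tx":0,"ty":0,"tz":0,"gripper":1}]'
python3 -m creep '[{"wx":0,"wy":0,"wz":0,"tx":0,"ty":0,"tz":-10,"gripper":1},{"wx":0,"wy":0,"wz":0,"tx":0,"ty":0,"tz":-35,"gripper":1},{"wx":0,"wy":0,"wz":0,"tx":0,"ty":0,"tz":-70,"gripper":1},{"wx":0,"wy":0,"wz":0,"tx":0,"ty":0,"tz":-100,"gripper":1},{"wx":0,"wy":0,"wz":0,"tx":0,"ty":0,"tz":-140,"gripper":1}]'
python3 -m creep '[{"wx":0,"wy":0,"wz":0,"tx":-30,"ty":25,"tz":-20,"gripper":1},{"wx":0,"wy":0,"wz":0,"tx":-60,"ty":50,"tz":-20,"gripper":1},{"wx":0,"wy":0,"wz":0,"tx":-90,"ty":75,"tz":-20,"gripper":1},{"wx":0,"wy":0,"wz":0,"tx":-120,"ty":100,"tz":-20,"gripper":1},{"wx":0,"wy":0,"wz":0,"tx":-130,"ty":108,"tz":-20,"gripper":1}]'
python3 -m creep '[{"wx":0,"wy":0,"wz":0,"tx":0,"ty":0,"tz":0,"gripper":1},{"wx":0,"wy":0,"wz":0,"tx":0,"ty":0,"tz":0,"gripper":1},{"wx":0,"wy":0,"wz":0,"tx":0,"ty":0,"tz":0,"gripper":1},{"wx":0,"wy":0,"wz":0,"tx":0,"ty":0,"tz":0,"gripper":1}]'
python3 - <<'E'
from h import *
for c in('top','scene'):
  p,d=optics.read_camera(c); cv2.imwrite(f'pics/{c}10.png',p[:,:,::-1]); W,_=cloud(c,d)
  for n,x,y,a,b in(('c',.4655,.245,.025,.045),('4',.634,.121,.06,.085),('9',.462,.018,.06,.085),('15',.657,-.155,.06,.085)):
    w=W[(W[:,2]>a)&(W[:,2]<b)&(np.hypot(W[:,0]-x,W[:,1]-y)<.075)]
    if len(w)>5: print(c,n,rect(w[:,:2]),np.percentile(w[:,2],[50,95]).round(4))
E
```

```text
time_s: 34.35
tool_pos: [0.6577, -0.1538, 0.0425]
tool_rot: [180.0, -0.0, -28.6]
force: [-2.5, 0.3, -0.4]
grip_width: 0.0614
grasp_force: 50.0
time_s: 34.77
tool_pos: [0.6581, -0.1539, 0.0422]
tool_rot: [-180.0, -0.1, -28.6]
force: [0.1, 0.4, -0.4]
grip_width: 0.0827
grasp_force: 0.0
time_s: 35.18
tool_pos: [0.6565, -0.1536, 0.1823]
tool_rot: [180.0, 0.1, -28.5]
force: [0.6, -0.4, -0.3]
grip_width: 0.087
grasp_force: 0.0
time_s: 35.6
tool_pos: [0.4868, -0.1888, 0.2028]
tool_rot: [179.8, 0.0, -28.8]
force: [-0.3, -0.8, -0.9]
grip_width: 0.0868
grasp_force: 0.0
time_s: 35.93
tool_pos: [0.4933, -0.1856, 0.2021]
tool_rot: [-180.0, -0.0, -28.4]
force: [0.7, 0.2, 0.0]
grip_width: 0.0871
grasp_force: 0.0
top c (array([462. , 246.1]), array([40.3, 25.5]), 10.1) [0.0346 0.0375]
top 4 (array([629.1, 123.1]), array([41.5, 41.3]), 0.9) [0.0739 0.0771]
top 9 (array([462.7,  16.7]), array([62.5, 62. ]), -9.4) [0.0743 0.0772]
top 15 (array([ 655.1, -153.2]), array([103.7,  63. ]), -28.6) [0.074  0.0769]
scene c (array([464.9, 243.4]), array([41.3, 26.8]), 11.3) [0.0334 0.0371]
scene 4 (array([631.7, 120.4]), array([45.5, 43.6]), 2.1) [0.0732 0.0764]
scene 9 (array([463.4,  14.3]), array([66.3, 62.4]), -8.6) [0.0732 0.0763]
scene 15 (array([ 657.2, -153.9]), array([105.5,  62.8]), -28.6) [0.0734 0.0763]
```

View pics/scene10.png

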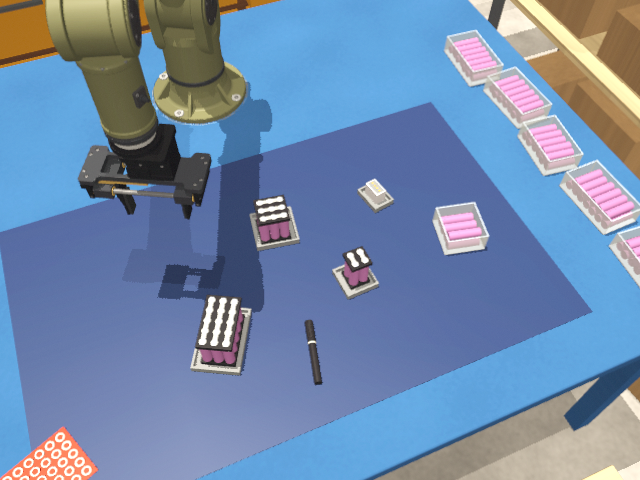

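View pics/top10.png

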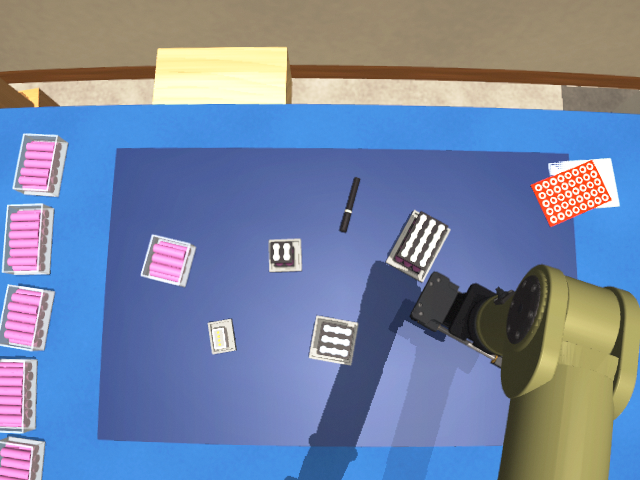

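Both views show every part upright and flat in its own tray: heights are 34 mm and 74 mm, and each part is within about 5 mm of its tray centre. The marker (350,205) and box (168,260) haven't moved, and the arm is clear.

```bash
python3 -c "
from cell import env
print(env.sign_off())"
```

```text
the job is handed in; nothing more can be done
None
```

All four battery parts are upright and flat in their own trays, placed in order from the top of the stack down, with the marker pen and cell box untouched, and the job was handed in at about 36 s of the 112 s allowed.

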